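# Change the rosettes on the router's vacuum carrier

## Robot

A 7-joint arm with a two-finger parallel gripper is mounted at the origin on the work surface. World frame = base frame: x ahead of the robot, y to its left, z up, the work surface at z = 0. Lengths are in m, angles in rad, forces in N, time in s.
With the tool pointing down it reaches from about 0.4 to 0.9 m from the base axis. Payload 5.5 kg.
Tool frame: the origin (TCP) lies on the centre line of the jaws, within the pads' length; the fingertips stand robot.tip_reach ahead of it and the grasp point (between the pads) lies 3 mm ahead of it (robot.tip_reach is the distance from the TCP to the fingertips, in m); z points along the fingers, y is the direction in which the jaws open and shut (so a half turn about z gives the same grasp; the last joint's range is limited). The gripper opens to 92 mm and grips with 3 to 60 N. Pads are 19 mm wide; open, the fingers measure 130 mm over their backs; the gripper's body (75 mm by 190 mm) begins 47 mm behind the grasp point.
Start: joints at [-0.892, 0.501, -0.427, 1.55, 0.221, 1.138, -0.21], TCP at [0.263, 0.595, 0.249] pointing down, gripper open.
Joint ranges: [-2.88, 2.88], [-0.31, 2.03], [-1.54, 1.56], [0.2, 2.42], [-1.41, 4.55], [0.19, 2.02], [-2.57, 2.57]. Speed limits (rad/s): [2.57, 2.57, 3.14, 3.14, 3.14, 3.14, 3.14].

## Interface

Orientations are given as a unit quaternion [x, y, z, w].
In Python, from bench import robot gives the robot as it stands.
- The arm moves only by the tool send_rows, never from a script. Its argument "moves" is a list of rows, each a list of 3 entries, a list of its own where there are three numbers: the shift along the tool's x, y, z each as a share of 500 mm, from -1 to 1, then the turn, a rotation vector about the tool's x, y, z each as a share of pi/2 rad, from -1 to 1, then the opening in per cent of the stroke, from 0 (shut) to 100 (fully open). A call has 1 to 12 rows; each row is the pose to reach, as a shift and turn from the pose commanded when the call began, along the tool's axes at that moment; what a row does not reach only later rows make up. A row lasts 1/12 s, in which the tool goes at most 41.7 mm and 7.16 degrees, less where a joint would pass 70% of its speed; a pose out of reach is approached as far as the arm can. A call with a number of a shift or a turn outside -1 to 1 is refused whole. A call with a gripper value outside its range is refused whole. The fingers move at their own pace and stop on an object; "newtons" is the grip in N (left out, the last holds). Time passes only in rows, so rows that repeat a pose let the fingers close. It gives the time, the measured TCP pose, the force and the opening at its end, in the units of the state.
- robot.state(): the state, without advancing time (a new reading comes with each control period).
- robot.camera(name): name is "scene" or "top" or "wrist"; returns the picture (384x512x3 uint8, blue, green, red); there is no depth.
- robot.get_calibration(name): a dict with "fov_y" (degrees; the focal length in pixels is half the picture's height over the tangent of half this angle, whatever the lens; pixels are square), "cx", "cy" (the principal point, pixels), "dist_coeffs" ([k1, k2, p1, p2, k3] as OpenCV has them; the pictures are not rectified), "R" (3x3) and "t" (3): a world point X has camera coordinates R X + t. Camera axes: x right, y down, z forward; pixel columns grow to the right and rows downward; lengths in m; the calibration is good to about 2 mm. A picture is of the moment at which its call begins: read the wrist's pose just before it. get_calibration takes no time and is no camera call; for the wrist camera it gives the pose at the moment of the call.
- robot.close_job(): hands the job in, once; it reports no verdict.
The state is a dict: "time": time; "joint_positions": joint angles; "joint_velocities": joint speeds; "effort": joint torques, N m; "position": TCP position; "orientation": TCP orientation; "wrist_force": force on the tool from outside, world axes, zero at the start; "wrist_torque": the same for the moment, N m; "opening": finger opening in m.
Only numpy, scipy, OpenCV 4.12 (cv2) and the standard library are available. Lean on these libraries where they do the work, as an engineer would, in place of code of your own. Each camera call takes 0.05 s, during which the arm holds its last target. There are 200 camera calls.

## Task

The router has finished its run: press the vacuum key to let the work go, then pull the flat carrier plate back out of the router against its front stops by pressing down on its bare front and dragging it. Take the finished rosettes off and lay them flat, side by side, in the wooden tray, put every plain blank squarely on a gasket of its own on the carrier, then slide the carrier fully home again. Last, press the vacuum key, the extraction key and the start key, one at a time in that order; keep off the stop knob, never press start while the carrier is out, and do not disturb the other things on the bench.

Things in the scene. Friction and masses are not known exactly. Their poses are not given: they have to be found in the camera images.
- router: benchtop router, clear hood. Origin on the bench under the hood's front face, on the bed's centre line; x into the machine, z up. In mm: bed 290 wide, x -270 to 240, top z 45. Guide strips (240 between them, tops z 65) x -270 to 105; carrier stops at x -255 (two blocks, tops z 67) and x 105 (inside). Hood 385 wide, x 0 to 240: slot to z 110, lip to z 150, then a window sloping back to z 320 at x 100.
- carrier: loose flat brown plate (mesh-faced ply) 220 (x) by 236 (y) by 12 mm, 0.7 to 1.1 kg, no handle; slides on the bed between the guides (sole friction 0.2, top 0.9). Origin: centre of its underside; front edge at x -110. Three flush gaskets, 30 square black outlines, at x +40 and y +75, 0, -75. Origin in the router's frame: x -5 fully home, -145 fully out; at the start -21 to -5, its front 110 outside the hood.
- rosette1: finished rosette: a 50 by 50 mm square wooden block, 14 thick, with a round ringed boss (46 across, 4 high) on top; about 32 g. Origin: centre of its underside, z up, x and y along its sides. Two or three are there (None when absent), at the start on a gasket under the hood.
- rosette2: finished rosette: a 50 by 50 mm square wooden block, 14 thick, with a round ringed boss (46 across, 4 high) on top; about 32 g. Origin: centre of its underside, z up, x and y along its sides. Two or three are there (None when absent), at the start on a gasket under the hood.
- rosette3: finished rosette: a 50 by 50 mm square wooden block, 14 thick, with a round ringed boss (46 across, 4 high) on top; about 32 g. Origin: centre of its underside, z up, x and y along its sides. Two or three are there (None when absent), at the start on a gasket under the hood.
- blank1: plain wooden blank, 50 by 50 mm square and 18 thick, about 35 g. Origin: centre of its underside, x and y along its sides. Two or three of the three are there (None when absent), lying on the bench at the start.
- blank2: plain wooden blank, 50 by 50 mm square and 18 thick, about 35 g. Origin: centre of its underside, x and y along its sides. Two or three of the three are there (None when absent), lying on the bench at the start.
- blank3: plain wooden blank, 50 by 50 mm square and 18 thick, about 35 g. Origin: centre of its underside, x and y along its sides. Two or three of the three are there (None when absent), lying on the bench at the start.
- tray: low open wooden tray fixed to the bench, 170 (x) by 200 (y) by 25 mm high, walls 6 thick, floor 6 thick. Origin: centre of its underside. It stands to the left or to the right of the router's bed.
- control: control box, 150 (x) by 200 (y) by 55 mm high, fixed on the other side of the bed. Origin: centre of its underside. On its near half, from left (+y) to right, are the square vacuum key, the round extraction key and the long start key, 62 apart; behind them a small display and the mushroom-shaped stop knob.
- vacuum_key (a joint): square key, 30 by 30 mm: 0 is up, it grows to 0.005 (m) fully down; sprung: starts to move at 1.5 N and needs about 5 N to go fully down, counts as pressed beyond 0.0035, and comes back up by itself.
- extract_key (a joint): round key, 32 mm across: 0 is up, it grows to 0.005 (m) fully down; sprung: starts to move at 1.5 N and needs about 5 N to go fully down, counts as pressed beyond 0.0035, and comes back up by itself.
- start_key (a joint): long key, 24 (x) by 48 (y) mm: 0 is up, it grows to 0.005 (m) fully down; sprung: starts to move at 1.5 N and needs about 5 N to go fully down, counts as pressed beyond 0.0035, and comes back up by itself.
- stop_knob (a joint): mushroom stop knob, 40 mm across, 27 high, to be left alone: 0 is up, grows when pressed.
- vacuum_key_top (a point): centre of the vacuum key's top face, 12 mm above the box's top when up.
- extract_key_top (a point): centre of the extraction key's top face, 12 mm above the box's top when up.
- start_key_top (a point): centre of the start key's top face, 12 mm above the box's top when up.
- tape_roll: roll of paper tape lying flat, 66 mm across, 44 hole, 24 high, among the blanks; leave alone.
- glue: glue bottle, 60 mm across, 170 tall; leave alone.
- spanner: spanner, 170 mm long; leave alone.
- dust_brush: bench brush, 200 mm long; leave alone.
- tape_measure: tape measure, 65 by 38 by 60 mm high; leave alone.
- wax_can: flat round can, 84 mm across, 55 high; leave alone.
Not all that is in view belongs to the job. What is shaped like the blank1 but orange is not meant.

How it is judged:
By the outcome, as a careful person would: the job done as asked, in the order asked, and still so for the second after the job is handed in, with the robot touching nothing.
Of rosette1, rosette2, rosette3 only 2 to 3 are there at a start; the rules pass over those that are not, and their reading is None.
Of blank1, blank2, blank3 only 2 to 3 are there at a start; the rules pass over those that are not, and their reading is None.
At some moment in a run one of blank1, blank2, blank3, rosette1, rosette2, rosette3 may be knocked a few centimetres aside while the robot is not near it.
Once in a run the grip may slacken for a moment while it holds something.
It also fails if it takes over 210 s, if anything falls off the work surface, if the arm or the gripper's body presses on something with over 40 N, if the wrist force passes 120 N, or if a joint passes its speed limit or range.

## Working session

There is one attempt and no reset: what is moved stays moved. The work goes in short steps, Python scripts to look and compute and a tool call to move; the robot and the scene stay as the last step left them, time stands still between calls to the robot, and variables do not carry over. Pictures are saved under pics/ and viewed, about 12 in all and at most 16, crops included, and the job is handed in when it is done.

Besides the shell and the picture viewer there is one more tool, called after "Emit:" as name(argument=value, ...) on one line, values as JSON. send_rows: Moves the arm, as the interface text tells. Its arguments: {"type":"object","properties":{"moves":{"type":"array","items":{"type":"array"}},"newtons":{"type":"number"}},"required":["moves"]}

```bash
ls; mkdir -p pics; python3 - <<'E'
from bench import robot
import cv2, numpy as np
for n in("scene","top"):
    cv2.imwrite(f"pics/{n}0.png",robot.camera(n)); c=robot.get_calibration(n); print(n,c)
s=robot.state(); print(s); print(robot.tip_reach)
E
```

```text
pics
scene {'fov_y': 50.31621885388927, 'cx': 251.82370432654744, 'cy': 199.57254978734892, 'dist_coeffs': array([-0.02524516,  0.        ,  0.        ,  0.        ,  0.        ]), 'R': array([[-0.99543072, -0.09439252,  0.01441275],
       [-0.08375937,  0.79069887, -0.60644841],
       [ 0.04584805, -0.60488458, -0.7949922 ]]), 't': array([0.47082254, 0.07510023, 1.67977297])}
top {'fov_y': 42.95452803900814, 'cx': 254.67097757421482, 'cy': 189.97844501044045, 'dist_coeffs': array([0.05353325, 0.        , 0.        , 0.        , 0.        ]), 'R': array([[-0.01490136, -0.99974572,  0.0169246 ],
       [-0.98549366,  0.01182287, -0.16929991],
       [ 0.16905676, -0.01920188, -0.98541925]]), 't': array([-4.47272047e-04,  4.97774853e-01,  1.68715191e+00])}
{'time': 0.1, 'joint_positions': array([-0.89182692,  0.5017928 , -0.42677968,  1.55133531,  0.22082809,
        1.13833837, -0.21032157]), 'joint_velocities': array([-1.52145784e-03, -1.83933335e-03, -6.92256879e-04, -3.67438967e-03,
       -1.42943104e-03, -6.65349197e-04,  6.86338165e-05]), 'effort': array([-1.14482775e-02, -5.67865884e+01, -5.83881319e+00, -2.79911149e+01,
       -6.90861885e-02,  2.41330446e-02,  3.60685203e-05]), 'position': array([0.26234923, 0.59404425, 0.24775956]), 'orientation': array([ 2.06384577e-01,  9.78470532e-01, -8.85718084e-04, -2.00362534e-04]), 'wrist_force': array([ 0.96340877, -0.95633907,  0.02979333]), 'wrist_torque': array([ 0.01834202, -0.00421617,  0.01657078]), 'opening': 0.0916912559817513}
0.022
```

View pics/scene0.png

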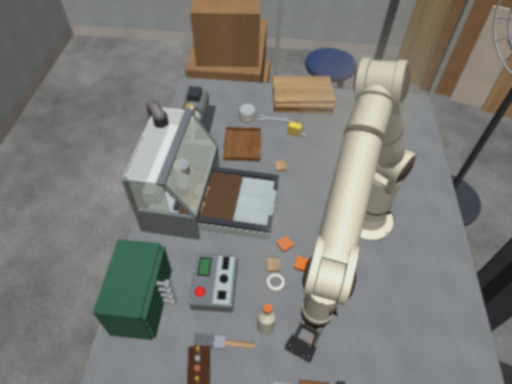

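View pics/top0.png

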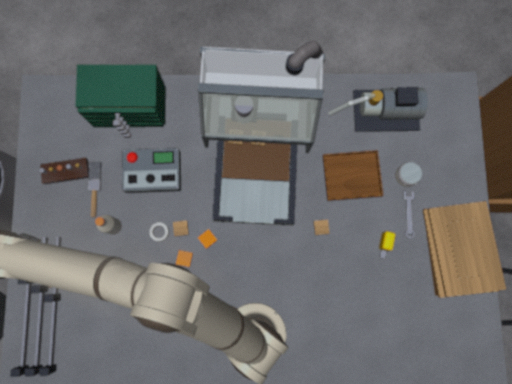

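Top view, with +x up and +y left. Router bed is at about (255,180), the control box at (151,170) on the left, and the tray at (352,175) on the right. Plain blanks are at (180,228) and (321,227). Look-alikes are the orange squares at (207,238) and (184,258), and the tape roll is at (159,231). I'll measure next and zoom in on one crop.

```bash
cat > h.py <<'E'
from bench import robot
import cv2, numpy as np
from scipy.spatial.transform import Rotation as Ro
def K(c):
    f=192/np.tan(np.radians(c['fov_y']/2)); return np.array([[f,0,c['cx']],[0,f,c['cy']],[0,0,1.]])
def ray(px,c,z):
    "pixels -> world points on plane z"
    p=cv2.undistortPoints(np.float64(px).reshape(-1,1,2),K(c),np.array(c['dist_coeffs'])).reshape(-1,2)
    d=np.c_[p,np.ones(len(p))]@c['R']; o=-c['R'].T@c['t']
    return o+d*((z-o[2])/d[:,2])[:,None]
def proj(X,c):
    return cv2.projectPoints(np.float64(X).reshape(-1,1,3),cv2.Rodrigues(np.array(c['R']))[0],np.array(c['t']),K(c),np.array(c['dist_coeffs']))[0].reshape(-1,2)
def rects(img,lo,hi,c,z,amin=60,amax=1e9,roi=None):
    "HSV mask -> rectangles on plane z: centre, size mm, yaw deg, pixel"
    m=cv2.inRange(cv2.cvtColor(img,cv2.COLOR_BGR2HSV),np.array(lo),np.array(hi))
    if roi: 
        k=np.zeros_like(m); a,b,d,e=roi; k[b:e,a:d]=1; m*=k
    m=cv2.morphologyEx(m,cv2.MORPH_OPEN,np.ones((3,3)))
    out=[]
    for q in cv2.findContours(m,cv2.RETR_EXTERNAL,cv2.CHAIN_APPROX_NONE)[0]:
        if not amin<cv2.contourArea(q)<amax: continue
        w=ray(q.reshape(-1,2),c,z)[:,:2]*1000
        (x,y),(a,b),t=cv2.minAreaRect(w.astype(np.float32))
        out.append((x/1000,y/1000,a,b,t,*np.mean(q.reshape(-1,2),0)))
    return out
def goal(pos,yaw=None,tilt=None):
    "shift (share of 500mm) and turn (share of pi/2) in tool axes from present measured pose to pos with tool down and tool-x at yaw (world, rad)"
    s=robot.state(); R0=Ro.from_quat(s['orientation'])
    d=R0.inv().apply(np.array(pos)-s['position'])/.5
    if yaw is None: x=R0.apply([1,0,0]); yaw=np.arctan2(x[1],x[0])
    R1=Ro.from_euler('z',yaw)*Ro.from_euler('x',np.pi)
    r=(R0.inv()*R1).as_rotvec()/(np.pi/2)
    return d.round(4).tolist(), r.round(4).tolist()
E
python3 - <<'E'
from h import *
i=cv2.imread('pics/top0.png');c=robot.get_calibration('top')
print('wood');[print(np.round(r,3)) for r in rects(i,(8,70,90),(20,200,255),c,.018,60,600)]
print('orange');[print(np.round(r,3)) for r in rects(i,(3,201,150),(16,255,255),c,.018,40,600)]
print('brown');[print(np.round(r,3)) for r in rects(i,(3,90,30),(18,255,140),c,.057,700)]
print('scenewood')
j=cv2.imread('pics/scene0.png');cs=robot.get_calibration('scene');[print(np.round(r,3)) for r in rects(j,(8,70,90),(20,200,255),cs,.018,40,600)]
cv2.imwrite('pics/c1.png',np.hstack([cv2.resize(i[40:240,110:330],None,fx=2.4,fy=2.4,interpolation=3)[:, :],cv2.resize(j[90:290,100:300],(270,270))[:0]] ) if 0 else cv2.resize(i[40:250,110:390],None,fx=2.8,fy=2.8,interpolation=3))
E
```

```text
wood
[2.62000e-01 2.44000e-01 5.33870e+01 5.46270e+01 7.78290e+01 1.83574e+02
 2.58370e+02]
[  0.37    0.257  48.833  49.23    6.309 180.245 227.796]
[ 3.67000e-01 -2.41000e-01  4.85580e+01  4.89830e+01  5.60900e+00
  3.21021e+02  2.26917e+02]
[  0.398   0.54   31.759  28.242  89.151  99.423 221.038]
[ 4.5200e-01 -8.8200e-01  7.8404e+01  1.4422e+01  8.9349e+01  5.0000e+02
  2.0100e+02]
[  0.462   0.563  86.262  10.467   2.328  93.434 202.774]
orange
brown
[  0.546  -0.353 164.921 194.734   3.938 352.316 175.109]
[ 6.03000e-01 -1.40000e-02  2.29731e+02  1.31260e+02  8.59190e+01
  2.56178e+02  1.60183e+02]
[  0.655  -0.865 109.77  493.966  84.658 498.74  146.767]
scenewood
[  0.588   0.659  22.253  25.251   9.669 196.818 367.636]
[4.62000e-01 5.69000e-01 8.74080e+01 1.66500e+01 3.90000e-02 2.39220e+02
 3.43814e+02]
[  0.377   0.437  31.609  32.807   5.716 267.296 308.333]
[3.67000e-01 2.64000e-01 4.13980e+01 4.60670e+01 5.81600e+00 2.73375e+02
 2.64175e+02]
[2.66000e-01 2.48000e-01 6.18750e+01 4.71440e+01 7.57230e+01 3.00804e+02
 2.63174e+02]
[3.30000e-01 1.67000e-01 5.48800e+01 5.72170e+01 3.68910e+01 2.84732e+02
 2.43171e+02]
[ 3.67000e-01 -2.35000e-01  4.04830e+01  5.53870e+01  3.34900e+00
  2.80364e+02  1.65333e+02]
[ -0.782  -0.748 114.146  29.411  73.771 508.906 111.188]
[ -0.784  -0.907 445.001  82.672  59.975 497.7    92.2  ]
[  0.484  -0.929  31.245 205.256   0.65  265.725  70.784]
[ -1.102  -1.915 116.245  72.236  73.51  506.061   3.121]
```

View pics/c1.png

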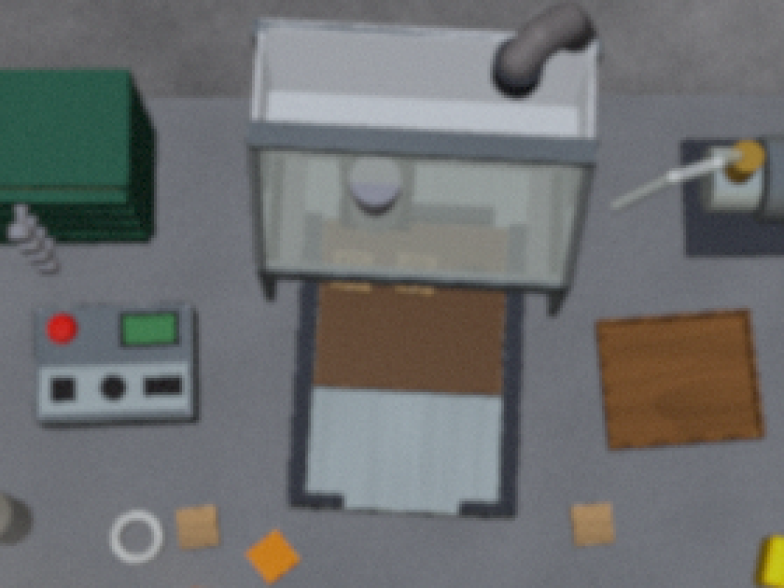

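The crop shows two rosettes under the hood, on the left and middle gaskets, with pale wood at the hood edge at (350,260) and (415,265). Keys are at crop (63,388), (113,388) and (163,385), and the stop knob is red at (62,328). Next I'll fit the router, control box and tray frames.

```bash
cat >> h.py <<'E'
def keys(img,c,z=.067):
    "dark keys on the pale half of the control box, top view"
    g=cv2.cvtColor(img,cv2.COLOR_BGR2GRAY)[165:195,122:182]; m=(g<75).astype(np.uint8)
    n,l,st,ce=cv2.connectedComponentsWithStats(m)
    return [(st[k],ray(ce[k]+[122,165],c,z)[0].round(4)) for k in range(1,n) if 15<st[k][4]<200]
E
python3 - <<'E'
from h import *
i=cv2.imread('pics/top0.png');c=robot.get_calibration('top')
for k in keys(i,c): print(*k)
q=lambda x,y:(110+x/2.8,40+y/2.8)
P=ray([q(313,387),q(502,395)],c,.057); print('carrier front',P.round(4), np.linalg.norm(P[1]-P[0]), np.degrees(np.arctan2(*(P[0]-P[1])[:2])))
B=ray([q(290,508),q(517,516)],c,.055); print('bed front',B.round(4),np.linalg.norm(B[1]-B[0]),np.degrees(np.arctan2(*(B[0]-B[1])[:2])))
Bm=B.mean(0); 
for r in rects(i,(3,90,30),(18,255,140),c,.025,700,roi=(310,140,390,210)): print('tray',np.round(r,4))
C=ray([q(38,425),q(194,418),q(32,306),q(198,303)],c,.055); print('ctl',C.round(4))
w=robot.get_calibration('wrist'); s=robot.state(); T=Ro.from_quat(s['orientation'])
print('cam in tool',T.inv().apply(-w['R'].T@w['t']-s['position']).round(3),(T.inv().as_matrix()@w['R'].T).round(2), w['fov_y'])
E
```

```text
[  4   0  55  28 145] [0.5114 0.3191 0.067 ]
[ 7 10  7  8 53] [0.5389 0.4199 0.067 ]
[25 10  7  7 45] [0.5403 0.3577 0.067 ]
[40 10 13  6 74] [0.5416 0.2963 0.067 ]
carrier front [[ 0.5387  0.1084  0.057 ]
 [ 0.5256 -0.1295  0.057 ]] 0.23823492228624316 3.1343713504778212
bed front [[ 0.3865  0.1375  0.055 ]
 [ 0.3728 -0.1442  0.055 ]] 0.2819858396563832 2.7776884484332367
tray [  0.552   -0.3604 168.0441 198.4216   3.9381 352.3161 175.1088]
ctl [[0.4947 0.4503 0.055 ]
 [0.5012 0.2573 0.055 ]
 [0.6472 0.4622 0.055 ]
 [0.6494 0.2538 0.055 ]]
cam in tool [ 0.072 -0.001 -0.136] [[-0.   -0.96 -0.27]
 [ 1.   -0.    0.  ]
 [-0.   -0.27  0.96]] 63.29427682311038
```

```bash
python3 - <<'E'
from h import *
print(goal([.539,.420,.23],np.pi)); print(goal([.539,.420,.12],np.pi))
E
```

```text
([-0.6468, -0.0949, 0.0357], [-0.0011, -0.0003, -0.2647])
([-0.6468, -0.0945, 0.2557], [-0.0011, -0.0003, -0.2647])
```

Emit:
send_rows(moves=[[[-0.647,-0.095,0.036],[0,0,-0.265],0],[[-0.647,-0.095,0.036],[0,0,-0.265],0],[[-0.647,-0.095,0.036],[0,0,-0.265],0],[[-0.647,-0.095,0.036],[0,0,-0.265],0],[[-0.647,-0.095,0.036],[0,0,-0.265],0],[[-0.647,-0.095,0.036],[0,0,-0.265],0],[[-0.647,-0.095,0.036],[0,0,-0.265],0],[[-0.647,-0.095,0.036],[0,0,-0.265],0],[[-0.647,-0.095,0.036],[0,0,-0.265],0],[[-0.647,-0.095,0.256],[0,0,-0.265],0],[[-0.647,-0.095,0.256],[0,0,-0.265],0],[[-0.647,-0.095,0.256],[0,0,-0.265],0]])

```text
time: 1.1
position: [0.5379, 0.4188, 0.1168]
orientation: [0.0, 1.0, -0.001, -0.002]
wrist_force: [-0.6, -0.5, -1.4]
opening: 0.0164
```

```bash
python3 - <<'E'
from h import *
w=robot.get_calibration('wrist'); i=robot.camera('wrist'); cv2.imwrite('pics/w1.png',i); s=robot.state()
print(s['time'],s['position'],s['wrist_force'],s['opening'])
print(goal([.539,.420,.12],np.pi), 'key px',proj([[.5389,.4199,.067],[.5403,.3577,.067],[.5416,.2963,.067]],w).round())
t=robot.camera('top'); c=robot.get_calibration('top')
[print(np.round(r,3)) for r in rects(t,(8,70,90),(20,200,255),c,.018,60,600)]; cv2.imwrite('pics/top1.png',t)
E
```

```text
1.15 [0.53513768 0.4166437  0.11116319] [-1.48128137 -1.82198556 -4.87847733] 0.012743851446026569
([-0.0076, 0.0066, -0.0178], [-0.0049, -0.0063, 0.0003]) key px [[255. 226.]
 [158. 228.]
 [ 68. 229.]]
[2.21000e-01 6.94000e-01 1.62500e+01 8.77810e+01 8.91820e+01 5.14560e+01
 2.73211e+02]
[2.51000e-01 7.40000e-01 8.56740e+01 1.67070e+01 3.66200e+00 3.83860e+01
 2.64281e+02]
[2.61000e-01 2.44000e-01 5.40270e+01 4.66290e+01 7.52140e+01 1.81698e+02
 2.59860e+02]
[2.83000e-01 7.86000e-01 8.55540e+01 1.65240e+01 1.97000e-01 2.52630e+01
 2.55281e+02]
[ 3.66000e-01 -2.42000e-01  4.86930e+01  4.90880e+01  5.04100e+00
  3.21062e+02  2.26917e+02]
[  0.398   0.54   31.949  28.242  89.151  99.462 221.038]
[ 4.5200e-01 -8.8200e-01  7.8404e+01  1.4422e+01  8.9349e+01  5.0000e+02
  2.0100e+02]
[  0.462   0.563  86.262  10.467   2.33   93.453 202.774]
```

View pics/w1.png

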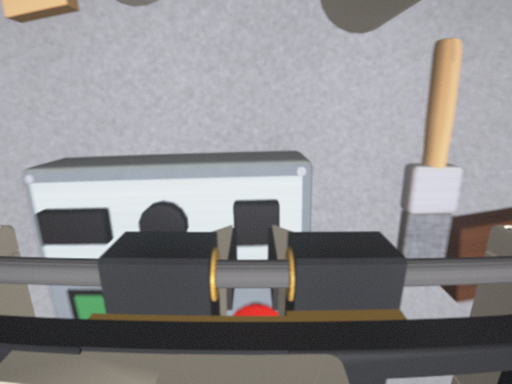

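The wrist view shows the vacuum key at (257,222), 4 px from its projected spot, and the red knob at (256,312). I'll press the vacuum key.

Emit:
send_rows(moves=[[[0,0,0.03],[0,0,0],0],[[0,0,0.05],[0,0,0],0],[[0,0,0.06],[0,0,0],0],[[0,0,0.068],[0,0,0],0],[[0,0,0.072],[0,0,0],0],[[0,0,0.072],[0,0,0],0],[[0,0,0.072],[0,0,0],0],[[0,0,0.072],[0,0,0],0]])

```text
time: 1.87
position: [0.5395, 0.421, 0.0858]
orientation: [-0.0, 1.0, 0.0, 0.0]
wrist_force: [-0.7, -1.0, 3.0]
opening: 0.0004
```

Emit:
send_rows(moves=[[[0,0,0.006],[0,0,0],0],[[0,0,0.01],[0,0,0],0],[[0,0,0.01],[0,0,0],0]])

```text
time: 2.12
position: [0.5398, 0.4211, 0.084]
orientation: [-0.0, 1.0, 0.0, 0.001]
wrist_force: [-7.2, -6.5, 24.4]
opening: 0.0
```

Emit:
send_rows(moves=[[[0,0,0.004],[0,0,0],0],[[0,0,0.004],[0,0,0],0],[[0,0,0.004],[0,0,0],0]])

```text
time: 2.37
position: [0.5398, 0.4212, 0.0838]
orientation: [-0.0, 1.0, 0.0, 0.001]
wrist_force: [-10.8, -10.2, 34.8]
opening: 0.0005
```

Emit:
send_rows(moves=[[[0,0,-0.12],[0,0,0],0],[[0,0,-0.2],[0,0,0],0],[[-0.036,-0.2,-0.24],[0,0,0.033],0],[[-0.036,-0.866,-0.24],[0,0,0.033],0],[[-0.036,-0.866,-0.24],[0,0,0.033],0],[[-0.036,-0.866,-0.24],[0,0,0.033],0],[[-0.036,-0.866,-0.24],[0,0,0.033],0],[[-0.036,-0.866,-0.24],[0,0,0.033],0],[[-0.036,-0.866,-0.24],[0,0,0.033],0],[[-0.036,-0.866,-0.24],[0,0,0.033],0],[[-0.036,-0.866,-0.24],[0,0,0.033],0],[[-0.036,-0.866,-0.24],[0,0,0.033],0]])

```text
time: 3.37
position: [0.5569, 0.0055, 0.1969]
orientation: [0.026, 1.0, -0.0, 0.001]
wrist_force: [1.1, -0.2, 0.0]
opening: 0.0004
```

Emit:
send_rows(moves=[[[0,0,0.0],[0,0,0],0],[[0,0,0],[0,0,0],0],[[0,0,0],[0,0,0],0],[[0,0,0],[0,0,0],0]])

```text
time: 3.7
position: [0.557, 0.0095, 0.1966]
orientation: [0.025, 1.0, 0.0, 0.0]
wrist_force: [0.1, 0.3, -0.1]
opening: 0.0004
```

```bash
python3 - <<'E'
from h import *
print(goal([.557,-.012,.10],np.radians(177)),goal([.557,-.012,.079],np.radians(177)))
w=robot.get_calibration('wrist'); i=robot.camera('wrist'); cv2.imwrite('pics/w2.png',i)
t=robot.camera('top'); cv2.imwrite('pics/top2.png',t); c=robot.get_calibration('top')
[print(np.round(r,3)) for r in rects(t,(8,70,90),(20,200,255),c,.018,60,600)]
for k in keys(t,c): print(*k)
a=cv2.imread('pics/top0.png')[150:195,115:190]; cv2.imwrite('pics/m2.png',np.vstack([np.hstack([cv2.resize(a,(400,240)),cv2.resize(t[150:195,115:190],(400,240))]),np.hstack([cv2.resize(i,(400,300)),cv2.resize(t,(400,300))])]))
E
```

```text
([-0.0022, -0.0431, 0.1931], [0.0006, 0.0002, 0.0021]) ([-0.0021, -0.0432, 0.2351], [0.0006, 0.0002, 0.0021])
[2.21000e-01 6.95000e-01 1.65060e+01 8.77750e+01 8.91300e+01 5.14390e+01
 2.73211e+02]
[2.51000e-01 7.40000e-01 8.56740e+01 1.67110e+01 3.65700e+00 3.83330e+01
 2.64281e+02]
[2.64000e-01 2.44000e-01 5.30920e+01 5.19360e+01 7.78290e+01 1.83774e+02
 2.58151e+02]
[2.8300e-01 7.8600e-01 8.5478e+01 1.6524e+01 1.9700e-01 2.5286e+01
 2.5550e+02]
[  0.369   0.257  48.679  48.758   7.323 180.224 227.837]
[ 3.67000e-01 -2.41000e-01  4.85580e+01  4.82950e+01  5.60900e+00
  3.21021e+02  2.26917e+02]
[ 4.5200e-01 -8.8200e-01  7.8404e+01  1.4422e+01  8.9349e+01  5.0000e+02
  2.0100e+02]
[  0.462   0.563  86.077  10.466   2.328  93.462 203.   ]
[5.63000e-01 6.80000e-02 7.58500e+01 2.58120e+01 8.93450e+01 2.33286e+02
 1.73918e+02]
[6.22000e-01 6.20000e-02 2.90190e+01 3.36090e+01 8.95960e+01 2.34645e+02
 1.58000e+02]
[ 6.04000e-01 -1.23000e-01  2.19290e+01  1.26727e+02  8.85000e+01
  2.85933e+02  1.61347e+02]
[  3   0  56  28 150] [0.5109 0.3193 0.067 ]
[ 7 10  7  8 53] [0.5389 0.4199 0.067 ]
[25 10  7  7 45] [0.5403 0.3577 0.067 ]
[40 10 13  6 72] [0.5416 0.296  0.067 ]
```

View pics/m2.png

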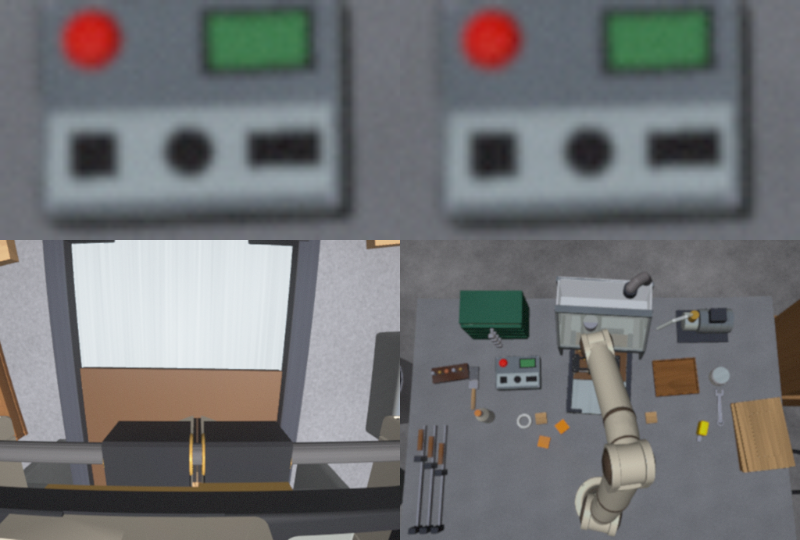

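Display and keys look unchanged, and the wrist view shows the carrier centred between the guides with its front edge at (190,368). Only two plain blanks are on the bench. Now I'll press down on the front and drag.

Emit:
send_rows(moves=[[[-0.002,-0.043,0.08],[0,0,0],0],[[-0.002,-0.043,0.16],[0,0,0],0],[[-0.002,-0.043,0.21],[0,0,0],0],[[-0.002,-0.043,0.225],[0,0,0],0],[[-0.002,-0.043,0.234],[0,0,0],0],[[-0.002,-0.043,0.24],[0,0,0],0],[[-0.002,-0.043,0.24],[0,0,0],0],[[-0.002,-0.043,0.24],[0,0,0],0]])

```text
time: 4.47
position: [0.5574, -0.0123, 0.0793]
orientation: [0.025, 1.0, -0.0, 0.0]
wrist_force: [-5.5, -0.5, 12.7]
opening: 0.0005
```

Emit:
send_rows(moves=[[[0.01,0,0.002],[0,0,0],0],[[0.03,0,0.002],[0,0,0],0],[[0.06,0,0.002],[0,0,0],0],[[0.09,0,0.002],[0,0,0],0],[[0.12,0,0.002],[0,0,0],0],[[0.15,0,0.002],[0,0,0],0],[[0.18,0,0.002],[0,0,0],0],[[0.2,0,0.002],[0,0,0],0],[[0.22,0,0.002],[0,0,0],0],[[0.24,0,0.002],[0,0,0],0]])

```text
time: 5.3
position: [0.4427, -0.0061, 0.0792]
orientation: [0.024, 1.0, 0.0, 0.006]
wrist_force: [4.4, -1.0, 11.4]
opening: 0.0003
```

Emit:
send_rows(moves=[[[0.01,0,0],[0,0,0],0],[[0.02,0,0],[0,0,0],0],[[0.03,0,0],[0,0,0],0],[[0.04,0,0],[0,0,0],0],[[0.044,0,0],[0,0,0],0],[[0.044,0,0],[0,0,0],0]])

```text
time: 5.8
position: [0.4207, -0.0051, 0.0792]
orientation: [0.024, 1.0, 0.0, 0.006]
wrist_force: [2.4, 0.5, 15.6]
opening: 0.0005
```

Emit:
send_rows(moves=[[[0.012,0,0],[0,0,0],0],[[0.024,0,0],[0,0,0],0],[[0.024,0,0],[0,0,0],0]])

```text
time: 6.05
position: [0.4097, -0.0043, 0.0792]
orientation: [0.024, 1.0, 0.0, 0.007]
wrist_force: [4.4, -0.3, 11.5]
opening: 0.0005
```

Emit:
send_rows(moves=[[[0,0,-0.02],[0,0,0],0],[[0,0,-0.1],[0,0,0],0],[[0,0,-0.2],[0,0,0],0],[[0,-0.15,-0.3],[0,0,0],100],[[0,-0.3,-0.3],[0,0,0],100],[[0,-0.5,-0.3],[0,0,0],100],[[0,-0.5,-0.3],[0,0,0],100],[[0,-0.5,-0.3],[0,0,0],100],[[0,-0.5,-0.3],[0,0,0],100],[[0,-0.5,-0.3],[0,0,0],100],[[0,-0.5,-0.3],[0,0,0],100]])

```text
time: 6.97
position: [0.3909, -0.2592, 0.2275]
orientation: [0.028, 1.0, -0.001, 0.002]
wrist_force: [0.3, -0.4, -0.5]
opening: 0.0491
```

```bash
python3 - <<'E'
from h import *
s=robot.state();print(s['position'],s['time'])
t=robot.camera('top'); cv2.imwrite('pics/top3.png',t); c=robot.get_calibration('top')
print('wood z.071');[print(np.round(r,3)) for r in rects(t,(8,70,90),(20,200,255),c,.071,60,3000,roi=(205,90,305,230))]
print('wood .018');[print(np.round(r,3)) for r in rects(t,(8,70,90),(20,200,255),c,.018,60,600,roi=(120,210,340,270))]
cv2.imwrite('pics/c3.png',cv2.resize(t[110:240,190:390],None,fx=4,fy=4,interpolation=3))
E
```

```text
[ 0.39090771 -0.25917598  0.22748007] 6.9667
wood z.071
wood .018
[2.64000e-01 2.44000e-01 5.30920e+01 5.19360e+01 7.78290e+01 1.83774e+02
 2.58151e+02]
[  0.369   0.257  48.679  49.176   7.323 180.245 227.837]
[ 3.6600e-01 -2.4100e-01  4.9884e+01  4.9784e+01  8.9301e+01  3.2096e+02
  2.2700e+02]
[ 4.15000e-01 -4.00000e-03  2.35567e+02  2.87120e+01  8.92720e+01
  2.54444e+02  2.12972e+02]
```

View pics/c3.png

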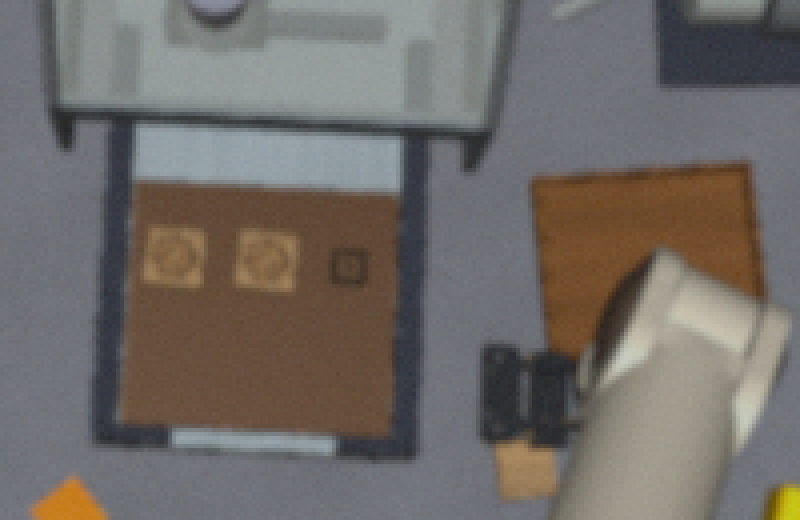

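The carrier is fully out. Rosettes are at crop (174,258) and (267,261), an empty gasket is at (348,266), and the tray is clear at (645,240).

```bash
python3 - <<'E'
from h import *
t=cv2.imread('pics/top3.png'); c=robot.get_calibration('top')
hsv=cv2.cvtColor(t,cv2.COLOR_BGR2HSV); 
q=lambda P:[(190+x/4,110+y/4) for x,y in P]
m=((hsv[...,0]>8)&(hsv[...,0]<22)&(hsv[...,2]>125)&(hsv[...,1]>70)).astype(np.uint8)*255
k=np.zeros_like(m);k[160:190,215:275]=1;m=cv2.morphologyEx(m*k,cv2.MORPH_CLOSE,np.ones((7,7)))
for f in cv2.findContours(m,cv2.RETR_EXTERNAL,cv2.CHAIN_APPROX_NONE)[0]:
    if cv2.contourArea(f)>60:
        w=ray(f.reshape(-1,2),c,.069)[:,:2]*1000; print(np.round(cv2.minAreaRect(w.astype(np.float32))[0],1),cv2.minAreaRect(w.astype(np.float32)))
print('gasket',ray(q([(348,266)]),c,.057).round(4))
C=ray(q([(134,184),(400,192),(118,426),(392,436)]),c,.057);print('carrier',C.round(4),C.mean(0).round(4))
d=C[2]-C[3];e=C[0]-C[2];print(np.degrees(np.arctan2(d[0],d[1])),np.degrees(np.arctan2(e[1],e[0])),np.linalg.norm(d),np.linalg.norm(e))
d=C[0]-C[1];print(np.degrees(np.arctan2(d[0],d[1])))
print('state',goal([.47,-.01,.23],np.radians(87)),goal([.47,-.01,.23],np.radians(-93)))
E
```

```text
[546.5 -12.1] ((546.5204467773438, -12.09438705444336), (49.11479568481445, 50.13248062133789), 88.98369598388672)
[551.   68.5] ((550.9619750976562, 68.46989440917969), (49.035430908203125, 50.08673858642578), 89.3725814819336)
gasket [[ 0.5426 -0.0865  0.057 ]]
carrier [[ 0.619   0.102   0.057 ]
 [ 0.6091 -0.1342  0.057 ]
 [ 0.4032  0.1168  0.057 ]
 [ 0.3913 -0.1214  0.057 ]] [ 0.5056 -0.0092  0.057 ]
2.843642799706829 -3.9180595281761157 0.23844700978228828 0.21630226764354715
2.3883046087888697
state ([-0.1317, 0.5003, -0.0065], [0.0007, 0.0014, 0.9996]) ([-0.1317, 0.5003, -0.0065], [-0.0014, 0.0007, -1.0004])
```

Emit:
send_rows(moves=[[[-0.29,0.64,0],[0,0,1],100],[[-0.29,0.64,0],[0,0,1],100],[[-0.29,0.64,0],[0,0,1],100],[[-0.29,0.64,0],[0,0,1],100],[[-0.29,0.64,0],[0,0,1],100],[[-0.29,0.64,0],[0,0,1],100],[[-0.29,0.64,0],[0,0,1],100],[[-0.29,0.64,0],[0,0,1],100],[[-0.29,0.64,0],[0,0,1],100],[[-0.29,0.64,0],[0,0,1],100],[[-0.29,0.64,0],[0,0,1],100],[[-0.29,0.64,0],[0,0,1],100]])

```text
time: 8.02
position: [0.5508, 0.0632, 0.2259]
orientation: [0.642, 0.767, 0.001, -0.001]
wrist_force: [-1.2, -0.8, 0.1]
opening: 0.0917
```

Emit:
send_rows(moves=[[[0,0,0.04],[0,0,0.04],100],[[0,0,0.06],[0,0,0.08],100],[[0,0,0.06],[0,0,0.08],100],[[0,0,0.06],[0,0,0.08],100]])

```text
time: 8.35
position: [0.5503, 0.0591, 0.1956]
orientation: [0.688, 0.726, -0.0, -0.001]
wrist_force: [-0.4, 0.3, 1.2]
opening: 0.0918
```

```bash
python3 - <<'E'
from h import *
s=robot.state();print(s['time'],s['position'],s['joint_positions'].round(2),s['opening'])
print(goal([.541,.069,.0815],np.radians(87)))
w=robot.get_calibration('wrist'); i=robot.camera('wrist')
for z in(.069,):
  [print(np.round(r,3)) for r in rects(i,(8,50,130),(22,200,255),w,z,1500)]
cv2.imwrite('pics/w4.png',i)
E
```

```text
8.35 [0.55027378 0.05913197 0.19558254] [-0.    0.36 -0.19  1.85  0.08  0.93 -0.17] 0.09180674473125257
([0.0205, -0.0171, 0.2282], [-0.0009, -0.0005, 0.0671])
[ 6.34000e-01 -5.00000e-02  3.91390e+02  3.75360e+01  3.08200e+00
  3.15606e+02  3.09831e+02]
[5.13000e-01 4.70000e-02 1.27744e+02 2.08632e+02 8.62000e+01 2.06259e+02
 1.91992e+02]
[ 0.369  0.158 47.104 45.582 37.762 40.445 65.382]
```

View pics/w4.png

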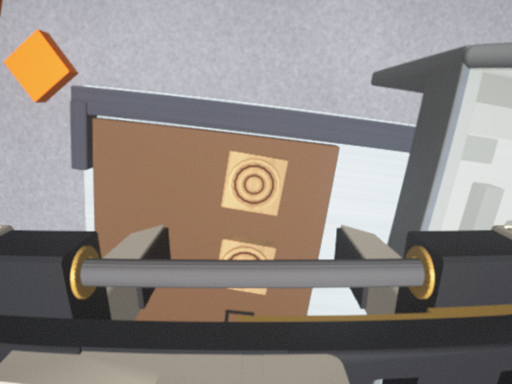

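The wrist view shows rosette 1's boss at (254,183) and the jaws straddling it along x. I'll check the position by ray, then grasp.

```bash
python3 - <<'E'
from h import *
w=robot.get_calibration('wrist')
print(ray([(254,183)],w,.075).round(4), ray([(223,207),(280,215),(229,152),(287,159)],w,.071).round(4))
E
```

```text
[[0.5523 0.0686 0.075 ]] [[0.5262 0.0446 0.071 ]
 [0.577  0.0397 0.071 ]
 [0.5299 0.0934 0.071 ]
 [0.5792 0.09   0.071 ]]
```

Emit:
send_rows(newtons=20, moves=[[[0.0205,-0.017,0.03],[0,0,0.067],100],[[0.0205,-0.017,0.08],[0,0,0.067],100],[[0.0205,-0.017,0.14],[0,0,0.067],100],[[0.0205,-0.017,0.19],[0,0,0.067],100],[[0.0205,-0.017,0.22],[0,0,0.067],100],[[0.0205,-0.017,0.228],[0,0,0.067],100],[[0.0205,-0.017,0.228],[0,0,0.067],100],[[0.0205,-0.017,0.228],[0,0,0.067],0],[[0.0205,-0.017,0.228],[0,0,0.067],0],[[0.0205,-0.017,0.228],[0,0,0.067],0],[[0.0205,-0.017,0.228],[0,0,0.067],0],[[0.0205,-0.017,0.228],[0,0,0.067],0]])

```text
time: 9.4
position: [0.5431, 0.0664, 0.0824]
orientation: [0.727, 0.686, 0.001, 0.0]
wrist_force: [-0.6, 0.2, 0.7]
opening: 0.0633
```

Emit:
send_rows(moves=[[[0,0,0],[0,0,0],0],[[0,0,0],[0,0,0],0],[[0,0,0],[0,0,0],0],[[0,0,-0.02],[0,0,0],0],[[0,0,-0.08],[0,0,0],0],[[0,0,-0.16],[0,0,0],0],[[0,0,-0.2],[0,0,0],0],[[0,0,-0.2],[0,0,0],0]])

```text
time: 10.07
position: [0.5458, 0.0671, 0.1873]
orientation: [0.727, 0.686, 0.004, 0.003]
wrist_force: [-0.0, 0.0, -0.2]
opening: 0.0498
```

```bash
python3 - <<'E'
from h import *
print(robot.state()['opening'],goal([.5495,-.3225,.18],np.radians(94)))
E
```

```text
0.04979907363398414 ([-0.7774, 0.0523, 0.0136], [0.0057, -0.0008, -0.0812])
```

Emit:
send_rows(moves=[[[-0.1,0.01,-0.02],[0,0,-0.02],0],[[-0.777,0.052,0],[0,0,-0.081],0],[[-0.777,0.052,0],[0,0,-0.081],0],[[-0.777,0.052,0],[0,0,-0.081],0],[[-0.777,0.052,0],[0,0,-0.081],0],[[-0.777,0.052,0],[0,0,-0.081],0],[[-0.777,0.052,0],[0,0,-0.081],0],[[-0.777,0.052,0],[0,0,-0.081],0],[[-0.777,0.052,0],[0,0,-0.081],0],[[-0.777,0.052,0],[0,0,-0.081],0],[[-0.777,0.052,0],[0,0,-0.081],0],[[-0.777,0.052,0],[0,0,-0.081],0]])

```text
time: 11.07
position: [0.5447, -0.3239, 0.1806]
orientation: [0.683, 0.73, -0.0, -0.001]
wrist_force: [0.3, 0.2, -0.5]
opening: 0.0498
```

Emit:
send_rows(moves=[[[0,0,0.02],[0,0,0],0],[[0,0,0.06],[0,0,0],0],[[0,0,0.1],[0,0,0],0],[[0,0,0.14],[0,0,0],0],[[0,0,0.16],[0,0,0],0],[[0,0,0.16],[0,0,0],0]])

```text
time: 11.57
position: [0.5444, -0.3195, 0.0982]
orientation: [0.681, 0.732, -0.0, -0.003]
wrist_force: [-0.6, 0.0, -1.3]
opening: 0.0497
```

```bash
python3 - <<'E'
from h import *
s=robot.state();print(s['time'],s['position'],s['opening'],goal([.5495,-.3225,.0325],np.radians(94)))
w=robot.get_calibration('wrist'); i=robot.camera('wrist');cv2.imwrite('pics/w5.png',i)
E
```

```text
11.5667 [ 0.54440059 -0.31949969  0.09822027] 0.049711273087587826 ([-0.0073, 0.0104, 0.1314], [-0.0031, -0.0027, 0.0016])
```

View pics/w5.png

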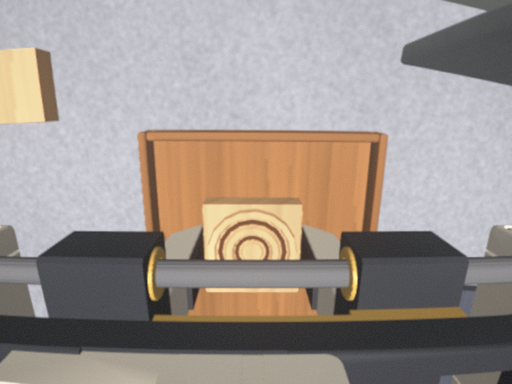

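The rosette is held squarely over the tray at (252,245). I'll lower and release it.

Emit:
send_rows(moves=[[[-0.007,0.01,0.05],[0,0,0],0],[[-0.007,0.01,0.1],[0,0,0],0],[[-0.007,0.01,0.125],[0,0,0],0],[[-0.007,0.01,0.131],[0,0,0],0],[[-0.007,0.01,0.131],[0,0,0],0],[[-0.007,0.01,0.131],[0,0,0],0],[[-0.007,0.01,0.131],[0,0,0],75],[[-0.007,0.01,0.131],[0,0,0],75],[[-0.007,0.01,0.131],[0,0,0],75],[[-0.007,0.01,0.131],[0,0,0],75],[[-0.007,0.01,0.05],[0,0,0],75],[[-0.007,0.01,-0.05],[0,0,0],75]])

```text
time: 12.62
position: [0.5482, -0.3245, 0.1153]
orientation: [0.682, 0.731, -0.001, -0.004]
wrist_force: [1.2, -0.4, 1.1]
opening: 0.0685
```

Emit:
send_rows(moves=[[[0,0,-0.1],[0,0,0],100],[[0,0,-0.2],[0,0,0],100],[[0.2,0,-0.24],[0,0,0],100],[[0.4,0,-0.24],[0,0,0],100]])

```text
time: 12.95
position: [0.5473, -0.2498, 0.2268]
orientation: [0.685, 0.729, 0.001, 0.005]
wrist_force: [1.4, 1.8, -0.6]
opening: 0.0896
```

```bash
python3 - <<'E'
from h import *
t=robot.camera('top'); cv2.imwrite('pics/top5.png',t); c=robot.get_calibration('top')
hsv=cv2.cvtColor(t,cv2.COLOR_BGR2HSV)
def wood(roi,z):
    m=((hsv[...,0]>8)&(hsv[...,0]<22)&(hsv[...,2]>125)&(hsv[...,1]>70)).astype(np.uint8)*255
    k=np.zeros_like(m);a,b,d,e=roi;k[b:e,a:d]=1;m=cv2.morphologyEx(m*k,cv2.MORPH_CLOSE,np.ones((7,7)))
    for f in cv2.findContours(m,cv2.RETR_EXTERNAL,cv2.CHAIN_APPROX_NONE)[0]:
        if cv2.contourArea(f)>60: print(np.round(np.hstack(cv2.minAreaRect((ray(f.reshape(-1,2),c,z)[:,:2]*1000).astype(np.float32))),1))
print('carrier');wood((215,155,300,200),.069);print('tray');wood((320,150,385,205),.022);print('bench');wood((160,210,340,250),.017)
s=robot.state();print(s['time'],s['position'],goal([.5365,-.0115,.19],np.radians(87)))
E
```

```text
carrier
[546.7 -13.6  50.5  47.7  81.3]
tray
bench
[331.1 163.5  53.9  53.8  36.2]
[369.8 258.2  48.6  48.4   5.5]
13.0 [ 0.54787912 -0.23566185  0.22575359] ([0.4485, 0.0108, 0.0733], [0.0035, -0.0027, 0.0815])
```

Emit:
send_rows(moves=[[[0.44,0.01,0.073],[0,0,0.081],100],[[0.44,0.01,0.073],[0,0,0.081],100],[[0.44,0.01,0.073],[0,0,0.081],100],[[0.44,0.01,0.073],[0,0,0.081],100],[[0.44,0.01,0.073],[0,0,0.081],100],[[0.44,0.01,0.073],[0,0,0.081],100],[[0.44,0.01,0.073],[0,0,0.081],100],[[0.44,0.01,0.073],[0,0,0.081],100]])

```text
time: 13.67
position: [0.5351, -0.025, 0.1851]
orientation: [0.726, 0.688, -0.0, -0.0]
wrist_force: [0.5, -0.9, -0.1]
opening: 0.0918
```

```bash
python3 - <<'E'
from h import *
w=robot.get_calibration('wrist'); i=robot.camera('wrist');cv2.imwrite('pics/w6.png',i)
s=robot.state();print(s['time'],s['position'],goal([.537,-.012,.0815],np.radians(87)))
h=cv2.cvtColor(i,cv2.COLOR_BGR2HSV);print([h[y,x].tolist() for x,y in[(256,200),(240,190),(300,140),(150,200)]])
for v in(170,190): [print(np.round(r,3)) for r in rects(i,(8,50,v),(25,220,255),w,.071,1500,roi=(120,60,400,235))]
print(proj([[.5465,-.012,.075]],w))
E
```

```text
13.7167 [ 0.53540461 -0.02683142  0.18527985] ([0.0299, 0.0014, 0.2075], [0.0001, 0.0005, -0.0033])
[[12, 120, 132], [21, 80, 242], [13, 103, 151], [13, 102, 148]]
[ 5.46000e-01 -1.30000e-02  5.11250e+01  5.07450e+01  8.23090e+01
  2.64684e+02  1.80880e+02]
[ 5.46000e-01 -1.30000e-02  5.02540e+01  5.02830e+01  8.24440e+01
  2.64745e+02  1.81026e+02]
[[264.99360869 181.59921692]]
```

Emit:
send_rows(newtons=20, moves=[[[0.028,0.001,0.03],[0,0,0.03],100],[[0.028,0.001,0.08],[0,0,0.03],100],[[0.028,0.001,0.14],[0,0,0.03],100],[[0.028,0.001,0.18],[0,0,0.03],100],[[0.028,0.001,0.2],[0,0,0.03],100],[[0.028,0.001,0.207],[0,0,0.03],100],[[0.028,0.001,0.207],[0,0,0.03],100],[[0.028,0.001,0.207],[0,0,0.03],0],[[0.028,0.001,0.207],[0,0,0.03],0],[[0.028,0.001,0.207],[0,0,0.03],0],[[0.028,0.001,0.207],[0,0,0.03],0],[[0.028,0.001,0.207],[0,0,0.03],0]])

```text
time: 14.72
position: [0.5373, -0.0121, 0.0824]
orientation: [0.743, 0.669, 0.001, 0.001]
wrist_force: [0.2, -0.6, 0.0]
opening: 0.0632
```

Emit:
send_rows(moves=[[[0,0,0],[0,0,0],0],[[0,0,0],[0,0,0],0],[[0,0,0],[0,0,0],0],[[0,0,-0.02],[0,0,0],0],[[0,0,-0.08],[0,0,0],0],[[0,0,-0.16],[0,0,0],0],[[0,0,-0.2],[0,0,0],0],[[0,0,-0.2],[0,0,0],0]])

```text
time: 15.38
position: [0.5399, -0.012, 0.1872]
orientation: [0.743, 0.669, 0.003, 0.003]
wrist_force: [0.5, 0.9, 0.1]
opening: 0.0498
```

```bash
python3 - <<'E'
from h import *
s=robot.state();print(s['time'],s['position'],s['opening'],goal([.5545,-.398,.18],np.radians(94)))
E
```

```text
15.3833 [ 0.5399355  -0.0119992   0.18724747] 0.049760961545321544 ([-0.7647, 0.1097, 0.0148], [0.0057, -0.0001, -0.1112])
```

Emit:
send_rows(moves=[[[-0.1,0.01,-0.02],[0,0,-0.02],0],[[-0.765,0.11,0],[0,0,-0.111],0],[[-0.765,0.11,0],[0,0,-0.111],0],[[-0.765,0.11,0],[0,0,-0.111],0],[[-0.765,0.11,0],[0,0,-0.111],0],[[-0.765,0.11,0],[0,0,-0.111],0],[[-0.765,0.11,0],[0,0,-0.111],0],[[-0.765,0.11,0],[0,0,-0.111],0],[[-0.765,0.11,0],[0,0,-0.111],0],[[-0.765,0.11,0],[0,0,-0.111],0],[[-0.765,0.11,0],[0,0,-0.111],0],[[-0.765,0.11,0],[0,0,-0.111],0]])

```text
time: 16.38
position: [0.5499, -0.3992, 0.1804]
orientation: [0.683, 0.73, -0.0, -0.001]
wrist_force: [-0.3, 1.3, 0.3]
opening: 0.0496
```

Emit:
send_rows(moves=[[[0,0,0.02],[0,0,0],0],[[0,0,0.06],[0,0,0],0],[[0,0,0.1],[0,0,0],0],[[0,0,0.14],[0,0,0],0],[[0,0,0.15],[0,0,0],0],[[0,0,0.15],[0,0,0],0]])

```text
time: 16.88
position: [0.5504, -0.395, 0.104]
orientation: [0.681, 0.732, 0.0, -0.003]
wrist_force: [-0.2, 1.0, 0.3]
opening: 0.0498
```

```bash
python3 - <<'E'
from h import *
s=robot.state();print(s['time'],s['position'],s['opening'],goal([.5545,-.398,.0325],np.radians(94)))
w=robot.get_calibration('wrist'); i=robot.camera('wrist');cv2.imwrite('pics/w7.png',i)
E
```

```text
16.8833 [ 0.55038248 -0.39496664  0.10402714] 0.04977646427817993 ([-0.0072, 0.0083, 0.143], [-0.0023, -0.0026, 0.0015])
```

View pics/w7.png

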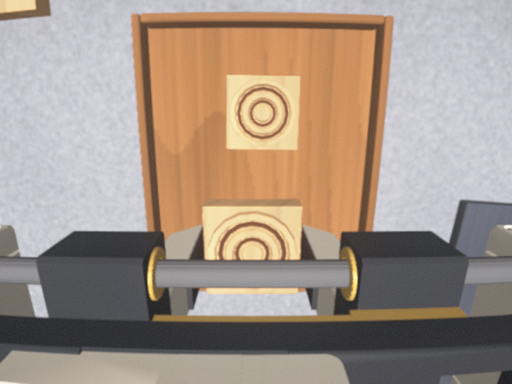

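Rosette 1 lies flat in the tray at (263,112), and rosette 2 is held beside it. I'll lower and release it, then go to the right-hand blank.

Emit:
send_rows(moves=[[[-0.007,0.008,0.05],[0,0,0],0],[[-0.007,0.008,0.1],[0,0,0],0],[[-0.007,0.008,0.135],[0,0,0],0],[[-0.007,0.008,0.143],[0,0,0],0],[[-0.007,0.008,0.143],[0,0,0],0],[[-0.007,0.008,0.143],[0,0,0],0],[[-0.007,0.008,0.143],[0,0,0],75],[[-0.007,0.008,0.143],[0,0,0],75],[[-0.007,0.008,0.143],[0,0,0],75],[[-0.007,0.008,0.143],[0,0,0],75],[[-0.007,0.008,0.06],[0,0,0],75],[[-0.007,0.008,-0.04],[0,0,0],75]])

```text
time: 17.93
position: [0.5527, -0.3996, 0.1151]
orientation: [0.682, 0.731, -0.001, -0.004]
wrist_force: [1.2, -0.5, 0.5]
opening: 0.0687
```

```bash
python3 - <<'E'
from h import *
s=robot.state();print(s['time'],s['position'],s['opening'])
for y in (95,185): print(goal([.3665,-.22,.17],np.radians(y)))
E
```

```text
17.9333 [ 0.55272798 -0.3995852   0.11506487] 0.06867600557891686
([0.3848, -0.3473, -0.1053], [-0.0044, -0.0036, -0.0113])
([0.3848, -0.3473, -0.1053], [-0.0007, -0.0063, -1.0113])
```

Emit:
send_rows(moves=[[[0.0,0,-0.1],[0,0,-0.02],100],[[0.385,-0.347,-0.12],[0,0,-1],100],[[0.385,-0.347,-0.12],[0,0,-1],100],[[0.385,-0.347,-0.12],[0,0,-1],100],[[0.385,-0.347,-0.12],[0,0,-1],100],[[0.385,-0.347,-0.12],[0,0,-1],100],[[0.385,-0.347,-0.12],[0,0,-1],100],[[0.385,-0.347,-0.12],[0,0,-1],100],[[0.385,-0.347,-0.12],[0,0,-1],100],[[0.385,-0.347,-0.12],[0,0,-1],100],[[0.385,-0.347,-0.12],[0,0,-1],100],[[0.385,-0.347,-0.12],[0,0,-1],100]])

```text
time: 18.93
position: [0.3691, -0.2217, 0.179]
orientation: [0.044, 0.999, -0.001, 0.0]
wrist_force: [0.0, -0.1, -0.2]
opening: 0.0918
```

```bash
python3 - <<'E'
from h import *
w=robot.get_calibration('wrist'); i=robot.camera('wrist');cv2.imwrite('pics/w8.png',i)
s=robot.state();print(s['time'],s['position'])
for v in(130,170): [print(np.round(r,3)) for r in rects(i,(8,50,v),(25,220,255),w,.018,1500)]
print(goal([.3665,-.241,.026],np.radians(185)),proj([[.3665,-.241,.018]],w))
E
```

```text
18.9833 [ 0.36919479 -0.22172347  0.1788866 ]
[  0.5    -0.316 105.727  44.184  84.688 183.308 305.929]
[ 4.37000e-01 -2.50000e-02  1.55588e+02  5.43860e+01  8.89770e+01
  4.39338e+02  2.21044e+02]
[  0.366  -0.243  51.664  50.378   4.891 231.304 181.546]
[  0.322  -0.458  32.274  75.652  72.89   12.797 155.198]
[  0.366  -0.243  50.545  50.338   5.275 231.202 181.896]
([0.0025, -0.0386, 0.3058], [-0.0007, 0.0005, -0.1073]) [[232.87223734 182.50365836]]
```

View pics/w8.png

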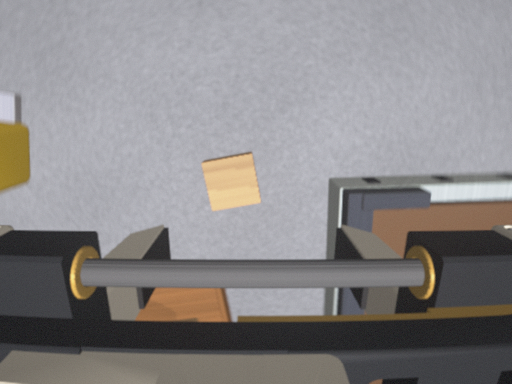

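The plain blank is at (231,182), yaw 5°, and nothing is close to it. I'll grasp it high on its sides so the tips clear the guide strips when placing on an outer gasket.

Emit:
send_rows(newtons=30, moves=[[[0.004,-0.042,0.05],[0,0,-0.107],100],[[0.004,-0.042,0.12],[0,0,-0.107],100],[[0.004,-0.042,0.2],[0,0,-0.107],100],[[0.004,-0.042,0.25],[0,0,-0.107],100],[[0.004,-0.042,0.285],[0,0,-0.107],100],[[0.004,-0.042,0.292],[0,0,-0.107],100],[[0.004,-0.042,0.292],[0,0,-0.107],100],[[0.004,-0.042,0.292],[0,0,-0.107],0],[[0.004,-0.042,0.292],[0,0,-0.107],0],[[0.004,-0.042,0.292],[0,0,-0.107],0],[[0.004,-0.042,0.292],[0,0,-0.107],0],[[0.004,-0.042,0.292],[0,0,-0.107],0]])

```text
time: 19.98
position: [0.3656, -0.2427, 0.0331]
orientation: [-0.036, 0.999, -0.001, 0.001]
wrist_force: [-0.3, 0.3, 0.8]
opening: 0.0634
```

Emit:
send_rows(moves=[[[0,0,0],[0,0,0],0],[[0,0,0],[0,0,0],0],[[0,0,0],[0,0,0],0]])

```text
time: 20.23
position: [0.3652, -0.2424, 0.0326]
orientation: [-0.036, 0.999, -0.0, 0.0]
wrist_force: [-0.2, -0.1, 5.1]
opening: 0.0499
```

```bash
python3 - <<'E'
from h import *
s=robot.state();print(s['time'],s['position'],s['opening'],goal([.5416,-.0862,.17],np.radians(177)))
E
```

```text
20.2333 [ 0.36519279 -0.24238266  0.03257994] 0.04985013175056443 ([-0.3747, 0.2857, -0.2749], [-0.0002, 0.0001, 0.0798])
```

Emit:
send_rows(moves=[[[0,0,-0.05],[0,0,0],0],[[0,0,-0.13],[0,0,0],0],[[0,0,-0.2],[0,0,0],0],[[-0.1,0.08,-0.275],[0,0,0.08],0],[[-0.375,0.286,-0.275],[0,0,0.08],0],[[-0.375,0.286,-0.275],[0,0,0.08],0],[[-0.375,0.286,-0.275],[0,0,0.08],0],[[-0.375,0.286,-0.275],[0,0,0.08],0],[[-0.375,0.286,-0.275],[0,0,0.08],0],[[-0.375,0.286,-0.275],[0,0,0.08],0],[[-0.375,0.286,-0.275],[0,0,0.08],0]])

```text
time: 21.15
position: [0.5427, -0.0833, 0.1696]
orientation: [0.024, 1.0, 0.001, 0.0]
wrist_force: [-0.2, 0.6, -0.3]
opening: 0.0499
```

Emit:
send_rows(moves=[[[0,0,0.02],[0,0,0],0],[[0,0,0.05],[0,0,0],0],[[0,0,0.08],[0,0,0],0],[[0,0,0.1],[0,0,0],0],[[0,0,0.1],[0,0,0],0],[[0,0,0.1],[0,0,0],0]])

```text
time: 21.65
position: [0.5402, -0.0869, 0.1189]
orientation: [0.027, 1.0, 0.0, -0.001]
wrist_force: [0.6, 0.3, -0.1]
opening: 0.0494
```

```bash
python3 - <<'E'
from h import *
w=robot.get_calibration('wrist'); i=robot.camera('wrist');cv2.imwrite('pics/w9.png',i)
s=robot.state();print(s['time'],s['position'],s['opening'],goal([.5416,-.0862,.090],np.radians(177)))
t=robot.camera('top');c=robot.get_calibration('top'); print('gaskets px',proj([[.5494,.0636,.057],[.5455,-.0113,.057],[.5416,-.0862,.057]],c).round(1))
print('wrist px G2,G1',proj([[.5455,-.0113,.057],[.5494,.0636,.057],[.5416,-.0862,.057]],w).round())
cv2.imwrite('pics/m9.png',np.hstack([cv2.resize(i,(400,300)),cv2.resize(t[140:215,205:305],(400,300),interpolation=3)]))
E
```

```text
21.7 [ 0.54117591 -0.08665825  0.11972618] 0.04969101629451675 ([-0.0008, 0.001, 0.0595], [-0.0001, -0.0004, -0.0009])
gaskets px [[234.5 175.1]
 [255.7 175.9]
 [276.9 176.8]]
wrist px G2,G1 [[364. 220.]
 [467. 218.]
 [254. 220.]]
```

View pics/m9.png

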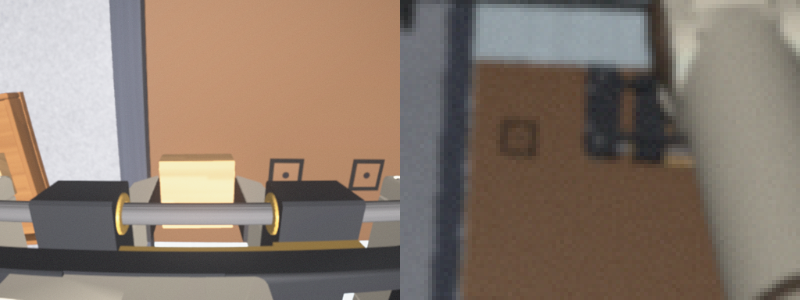

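Blank is held at (197,190). The free gaskets show at (286,175) and (366,175), slightly beyond my estimate, so I'll measure their centres.

```bash
python3 - <<'E'
from h import *
w=robot.get_calibration('wrist'); i=cv2.imread('pics/w9.png')
g=cv2.cvtColor(i,cv2.COLOR_BGR2GRAY); m=(g<70).astype(np.uint8); m[:, :335]=0; m[245:]=0;m[:195]=0
for f in cv2.findContours(m,cv2.RETR_EXTERNAL,cv2.CHAIN_APPROX_NONE)[0]:
    if cv2.contourArea(f)>200: W=ray(f.reshape(-1,2),w,.057)[:,:2]*1000; print(np.round(np.hstack(cv2.minAreaRect(W.astype(np.float32))),1),cv2.boundingRect(f))
print(ray([(366,224),(468.5,224)],w,.057).round(4))
t=robot.camera('top')[:];c=robot.get_calibration('top')
g=cv2.cvtColor(t,cv2.COLOR_BGR2GRAY)[168:182,226:244]; m=(g<g.mean()-8);y,x=np.nonzero(m); print('top G1',ray([(x.mean()+226,y.mean()+168)],c,.057).round(4),len(x))
print(goal([.544,-.0855,.09],np.radians(177)))
E
```

```text
[554.1  27.3 106.1  29.   86.1] (341, 205, 147, 40)
[[ 0.5511 -0.0088  0.057 ]
 [ 0.5558  0.0664  0.057 ]]
top G1 [[0.5537 0.0651 0.057 ]] 53
([-0.0037, 0.0019, 0.0611], [-0.0001, 0.0008, -0.0005])
```

```bash
python3 - <<'E'
from h import *
c=robot.get_calibration('top')
t=cv2.imread('pics/top3.png'); g=cv2.cvtColor(t,cv2.COLOR_BGR2GRAY)[169:184,268:287]; m=g<g.mean()-8; y,x=np.nonzero(m); print('top G3',ray([((x.min()+x.max())/2+268,(y.min()+y.max())/2+169),(x.mean()+268,y.mean()+169)],c,.057).round(4),len(x))
w=robot.get_calibration('wrist'); i=robot.camera('wrist'); s=robot.state(); print(s['position'])
g=cv2.cvtColor(i,cv2.COLOR_BGR2GRAY); m=(g<70).astype(np.uint8); m[:, :335]=0; m[245:]=0;m[:195]=0
for f in cv2.findContours(m,cv2.RETR_EXTERNAL,cv2.CHAIN_APPROX_NONE)[0]:
    if cv2.contourArea(f)>200: W=ray(f.reshape(-1,2),w,.057)[:,:2]*1000; print(np.round(np.hstack(cv2.minAreaRect(W.astype(np.float32))),1),cv2.boundingRect(f))
ztop=s['position'][2]-.022-.011+.018
[print('blank',ztop,np.round(r,4)) for r in rects(i,(8,50,170),(25,220,255),w,ztop,1500,roi=(190,190,320,262))]
E
```

```text
top G3 [[ 0.5426 -0.0847  0.057 ]
 [ 0.544  -0.0867  0.057 ]] 52
[ 0.5422036  -0.08619745  0.12063289]
[561.3  13.9  79.7  13.7  86.2] (341, 226, 108, 19)
blank 0.10563288691089395 [ 5.411000e-01 -8.700000e-02  5.024420e+01  1.453030e+01  8.680770e+01
  2.512551e+02  2.472263e+02]
blank 0.10563288691089395 [ 5.221000e-01 -8.380000e-02  6.581020e+01  2.384430e+01  8.687270e+01
  2.564017e+02  2.105173e+02]
```

Emit:
send_rows(moves=[[[-0.006,0.001,0.02],[0,0,0.011],0],[[-0.006,0.001,0.04],[0,0,0.011],0],[[-0.006,0.001,0.055],[0,0,0.011],0],[[-0.006,0.001,0.062],[0,0,0.011],0],[[-0.006,0.001,0.062],[0,0,0.011],0],[[-0.006,0.001,0.062],[0,0,0.011],0]])

```text
time: 22.35
position: [0.545, -0.0854, 0.0891]
orientation: [0.035, 0.999, -0.0, 0.0]
wrist_force: [-3.0, -0.2, 9.0]
opening: 0.0499
```

Emit:
send_rows(moves=[[[0,0,-0.002],[0,0,0],62],[[0,0,-0.002],[0,0,0],62],[[0,0,-0.002],[0,0,0],62],[[0,0,-0.01],[0,0,0],62],[[0,0,-0.06],[0,0,0],62],[[0,0,-0.12],[0,0,0],62],[[0,0,-0.2],[0,0,0],100],[[0.1,0.15,-0.24],[0,0,0],100],[[0.2,0.3,-0.24],[0,0,0],100],[[0.3,0.5,-0.24],[0,0,0],100],[[0.3,0.6,-0.24],[0,0,0],100],[[0.3,0.6,-0.24],[0,0,0],100]])

```text
time: 23.35
position: [0.4572, 0.1031, 0.2055]
orientation: [0.035, 0.999, -0.0, 0.0]
wrist_force: [1.1, 0.3, 0.3]
opening: 0.09
```

```bash
python3 - <<'E'
from h import *
t=robot.camera('top'); cv2.imwrite('pics/top10.png',t); c=robot.get_calibration('top')
print('blanks .075');[print(np.round(r,4)) for r in rects(t,(8,70,125),(22,200,255),c,.075,60,1000,roi=(215,155,300,200))]
print('bench');[print(np.round(r,4)) for r in rects(t,(8,70,90),(22,200,255),c,.018,60,600,roi=(160,210,340,250))]
s=robot.state();print(s['time'],s['position'],goal([.375,.245,.20],np.radians(97)),goal([.375,.245,.2],np.radians(-83)))
cv2.imwrite('pics/c10.png',cv2.resize(t[140:270,120:395],None,fx=2.9,fy=2.9,interpolation=3))
E
```

```text
blanks .075
[ 5.479000e-01 -8.550000e-02  4.904320e+01  5.006420e+01  8.857680e+01
  2.771569e+02  1.742157e+02]
bench
[  0.369    0.2582  49.5065  49.2709   0.8338 180.2449 227.8163]
[ 4.161000e-01 -6.830000e-02  1.072328e+02  2.513040e+01  8.928100e+01
  2.724286e+02  2.131857e+02]
23.4 [0.45428092 0.11264242 0.20603504] ([0.1743, 0.2546, 0.0132], [0.0022, -0.0021, 0.8837]) ([0.1743, 0.2546, 0.0132], [0.0022, 0.0023, -1.1163])
```

View pics/c10.png

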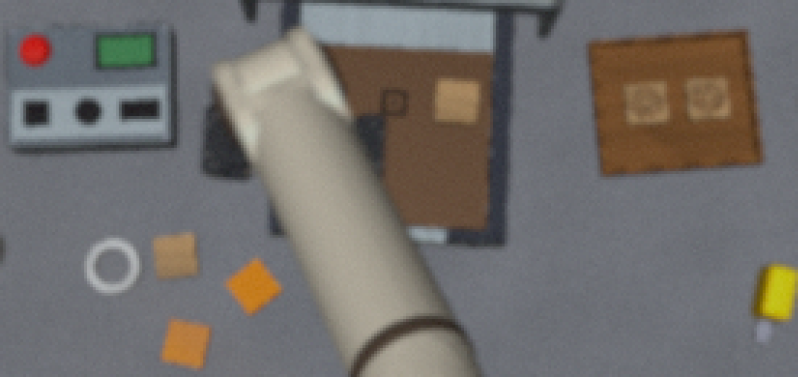

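The blank sits on the right gasket at crop (457,101), the middle gasket is visible at (394,102), and both rosettes lie in the tray. I'll check the relative offset while going to the left blank.

```bash
python3 - <<'E'
from h import *
t=cv2.imread('pics/top10.png'); c=robot.get_calibration('top')
g=cv2.cvtColor(t,cv2.COLOR_BGR2GRAY)[168:183,248:265]; m=g<g.mean()-8; y,x=np.nonzero(m);n=len(x)
P=ray([((x.min()+x.max())/2+248,(y.min()+y.max())/2+168),(x.mean()+248,y.mean()+168)],c,.057);print(n,P.round(4))
G2=P.mean(0)[:2]; B=np.array([.5479,-.0855])
for yaw in(-3,-4): a=np.radians(yaw); X=np.array([np.cos(a),np.sin(a)]);Y=np.array([-np.sin(a),np.cos(a)]); d=B-(G2-.075*Y); print('blank offset in carrier frame',d@X,d@Y,'G1',G2+.075*Y)
E
```

```text
61 [[ 0.5435 -0.0052  0.057 ]
 [ 0.5419 -0.0041  0.057 ]]
blank offset in carrier frame 0.009423257254707126 -0.0054648800900215086 G1 [0.54662606 0.070245  ]
blank offset in carrier frame 0.010826127838242964 -0.005288166383471171 G1 [0.5479326  0.07016508]
```

Emit:
send_rows(moves=[[[0.17,0.23,0.01],[0,0,0.884],100],[[0.17,0.23,0.01],[0,0,0.884],100],[[0.17,0.23,0.01],[0,0,0.884],100],[[0.17,0.23,0.01],[0,0,0.884],100],[[0.17,0.23,0.01],[0,0,0.884],100],[[0.17,0.23,0.01],[0,0,0.884],100],[[0.17,0.23,0.01],[0,0,0.884],100],[[0.17,0.23,0.01],[0,0,0.884],100],[[0.17,0.23,0.01],[0,0,0.884],100],[[0.17,0.23,0.01],[0,0,0.884],100],[[0.17,0.23,0.01],[0,0,0.884],100],[[0.17,0.23,0.01],[0,0,0.884],100]])

```text
time: 24.4
position: [0.3816, 0.2225, 0.2]
orientation: [0.669, 0.744, -0.0, -0.0]
wrist_force: [-0.1, -0.3, -0.3]
opening: 0.0921
```

```bash
python3 - <<'E'
from h import *
w=robot.get_calibration('wrist'); i=robot.camera('wrist');cv2.imwrite('pics/w11.png',i)
s=robot.state();print(s['time'],s['position'])
for v in(130,170): [print(np.round(r,3)) for r in rects(i,(8,50,v),(25,200,255),w,.018,1000)]
print(goal([.3695,.2575,.033],np.radians(94)),proj([[.3695,.2575,.018]],w))
E
```

```text
24.45 [0.38166978 0.22247715 0.20006816]
[4.55000e-01 7.70000e-02 9.22280e+01 3.06820e+01 5.56400e+00 3.02820e+02
 3.06369e+02]
[3.31000e-01 1.65000e-01 5.41690e+01 5.24140e+01 3.75290e+01 2.00974e+02
 2.23643e+02]
[  0.369   0.259  50.083  49.671   5.988 243.626 142.237]
[  0.264   0.245  51.97   51.222  77.337 140.481 144.514]
[3.30000e-01 1.64000e-01 5.11360e+01 5.17300e+01 3.75290e+01 2.00014e+02
 2.24966e+02]
[  0.369   0.259  50.083  49.671   5.988 243.626 142.237]
[  0.264   0.245  51.618  50.697  77.109 140.033 144.738]
([0.0722, -0.0169, 0.3341], [-0.0001, 0.0, 0.0218]) [[243.72412868 143.93232775]]
```

View pics/w11.png

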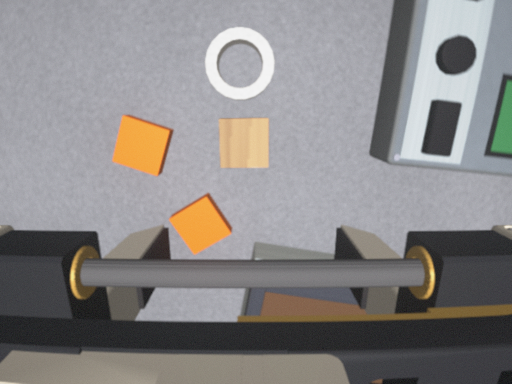

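The plain wooden blank is at (244,142), between the tape roll at (240,63) and orange decoys at (141,145) and (200,224). I'll grasp it along x with a reduced opening.

Emit:
send_rows(newtons=30, moves=[[[0.075,-0.018,0.05],[0,0,0],80],[[0.075,-0.018,0.12],[0,0,0],80],[[0.075,-0.018,0.19],[0,0,0],80],[[0.075,-0.018,0.26],[0,0,0],80],[[0.075,-0.018,0.31],[0,0,0],80],[[0.075,-0.018,0.33],[0,0,0],80],[[0.075,-0.018,0.334],[0,0,0],80],[[0.075,-0.018,0.334],[0,0,0],80],[[0.075,-0.018,0.334],[0,0,0],0],[[0.075,-0.018,0.334],[0,0,0],0],[[0.075,-0.018,0.334],[0,0,0],0],[[0.075,-0.018,0.334],[0,0,0],0]])

```text
time: 25.45
position: [0.3694, 0.2593, 0.0342]
orientation: [0.666, 0.746, 0.001, 0.0]
wrist_force: [0.7, -0.2, -0.8]
opening: 0.0514
```

Emit:
send_rows(moves=[[[0,0,0],[0,0,0],0],[[0,0,0],[0,0,0],0],[[0,0,0],[0,0,0],0]])

```text
time: 25.7
position: [0.3693, 0.2593, 0.0341]
orientation: [0.666, 0.746, 0.001, 0.0]
wrist_force: [-0.3, -0.8, 7.8]
opening: 0.0494
```

```bash
python3 - <<'E'
from h import *
s=robot.state();print(s['time'],s['position'],s['opening'],goal([.5535,.064,.17],np.radians(176)))
E
```

```text
25.7 [0.36931945 0.25925531 0.03406434] 0.04936383185156425 ([-0.4292, 0.3228, -0.2715], [0.0012, 0.0005, -0.8841])
```

Emit:
send_rows(moves=[[[0,0,-0.05],[0,0,0],0],[[0,0,-0.13],[0,0,0],0],[[0,0,-0.2],[0,0,-0.08],0],[[-0.1,0.08,-0.27],[0,0,-0.16],0],[[-0.429,0.323,-0.271],[0,0,-0.884],0],[[-0.429,0.323,-0.271],[0,0,-0.884],0],[[-0.429,0.323,-0.271],[0,0,-0.884],0],[[-0.429,0.323,-0.271],[0,0,-0.884],0],[[-0.429,0.323,-0.271],[0,0,-0.884],0],[[-0.429,0.323,-0.271],[0,0,-0.884],0],[[-0.429,0.323,-0.271],[0,0,-0.884],0],[[-0.429,0.323,-0.271],[0,0,-0.884],0]])

```text
time: 26.7
position: [0.5551, 0.0598, 0.1687]
orientation: [0.135, 0.991, -0.0, 0.001]
wrist_force: [-0.6, 0.8, -1.1]
opening: 0.0497
```

```bash
python3 - <<'E'
from h import *
s=robot.state();print(s['time'],s['position'],s['opening'],goal([.5535,.064,.135],np.radians(176)))
E
```

```text
26.7 [0.55510311 0.05978301 0.16867467] 0.04965316576318218 ([0.0054, 0.0073, 0.0673], [-0.0004, 0.0008, -0.1278])
```

Emit:
send_rows(moves=[[[0.005,0.007,0.03],[0,0,-0.128],0],[[0.005,0.007,0.06],[0,0,-0.128],0],[[0.005,0.007,0.067],[0,0,-0.128],0],[[0.005,0.007,0.067],[0,0,-0.128],0],[[0.005,0.007,0.067],[0,0,-0.128],0],[[0.005,0.007,0.067],[0,0,-0.128],0],[[0.005,0.007,0.067],[0,0,-0.128],0],[[0.005,0.007,0.067],[0,0,-0.128],0]])

```text
time: 27.37
position: [0.5521, 0.068, 0.1358]
orientation: [0.035, 0.999, -0.0, 0.001]
wrist_force: [-0.1, -0.3, -0.3]
opening: 0.0494
```

```bash
python3 - <<'E'
from h import *
w=robot.get_calibration('wrist'); i=robot.camera('wrist');cv2.imwrite('pics/w12.png',i)
s=robot.state();print(s['time'],s['position'],s['opening'],goal([.5535,.064,.0905],np.radians(176)))
print('G2,G3top',proj([[.5485,-.0103,.057],[.545,-.0855,.075]],w).round())
t=robot.camera('top');cv2.imwrite('pics/top12.png',t)
cv2.imwrite('pics/m12.png',np.hstack([cv2.resize(i,(480,360)),cv2.resize(t[150:210,225:285],(360,360),interpolation=3)[:,:320]]))
E
```

```text
27.4167 [0.55195612 0.06799746 0.1356982 ] 0.04927866299590091 ([-0.0035, -0.0078, 0.0904], [-0.0001, 0.0007, 0.0004])
G2,G3top [[146. 212.]
 [ 34. 223.]]
```

View pics/m12.png

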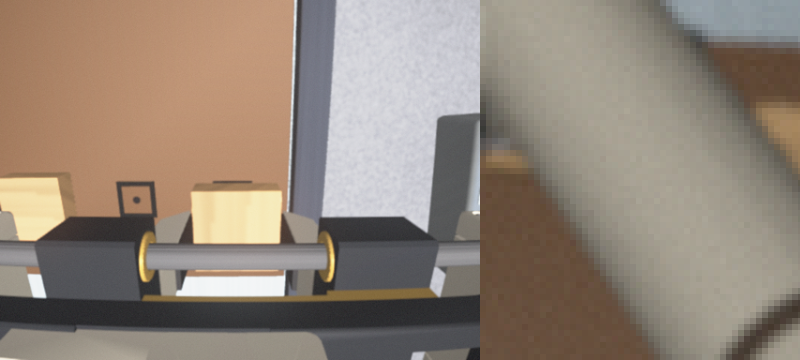

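```bash
python3 - <<'E'
from h import *
# pose of the picture: wrist has hardly moved since
w=robot.get_calibration('wrist'); k=512/480
print('blank corner',ray([(67*k,179*k)],w,.075).round(4)); print('G2',ray([(136.5*k,199*k)],w,.057).round(4),'G2 front corners',ray([(117*k,182*k),(155*k,182*k)],w,.057).round(4),'G1 front edge',ray([(232*k,182*k)],w,.057).round(4))
i=cv2.imread('pics/w12.png'); cc=ray([(0,0)],w,0)
a=np.radians(-4);X=np.array([np.cos(a),np.sin(a)]);Y=np.array([-np.sin(a),np.cos(a)]); print('corner expected',np.array([.545,-.0855])-.025*X+.025*Y)
E
```

```text
blank corner [[ 0.524  -0.0522  0.075 ]]
G2 [[ 0.548  -0.0107  0.057 ]] G2 front corners [[ 0.5332 -0.0238  0.057 ]
 [ 0.5353  0.0059  0.057 ]] G1 front edge [[0.5395 0.0649 0.057 ]]
corner expected [ 0.52180481 -0.05881699]
```

Emit:
send_rows(moves=[[[-0.0045,-0.007,0.03],[0,0,0],0],[[-0.0045,-0.007,0.06],[0,0,0],0],[[-0.0045,-0.007,0.08],[0,0,0],0],[[-0.0045,-0.007,0.087],[0,0,0],0],[[-0.0045,-0.007,0.089],[0,0,0],0],[[-0.0045,-0.007,0.089],[0,0,0],0]])

```text
time: 27.97
position: [0.5535, 0.0641, 0.0911]
orientation: [0.034, 0.999, -0.0, -0.0]
wrist_force: [-1.1, -0.8, 3.7]
opening: 0.0493
```

Contact at the expected height. I'll release, back off over the carrier front and check both blanks.

Emit:
send_rows(moves=[[[0,0,0],[0,0,0],62],[[0,0,0],[0,0,0],62],[[0,0,0],[0,0,0],62],[[0,0,-0.01],[0,0,0],62],[[0,0,-0.06],[0,0,0],62],[[0,0,-0.12],[0,0,0],62],[[0,0,-0.2],[0,0,0],62],[[0.1,-0.1,-0.3],[0,0,0],0],[[0.12,-0.15,-0.3],[0,0,0],0],[[0.12,-0.15,-0.3],[0,0,0],0],[[0.12,-0.15,-0.3],[0,0,0],0],[[0.12,-0.15,-0.3],[0,0,0],0]])

```text
time: 28.97
position: [0.4885, -0.0079, 0.2416]
orientation: [0.036, 0.999, -0.001, 0.001]
wrist_force: [0.5, -0.0, 0.7]
opening: 0.0284
```

Emit:
send_rows(moves=[[[0,0,0],[0,0,0],0],[[0,0,0],[0,0,0],0],[[0,0,0],[0,0,0],0]])

```text
time: 29.22
position: [0.4888, -0.0051, 0.24]
orientation: [0.033, 0.999, 0.001, -0.0]
wrist_force: [-0.5, -0.2, -0.7]
opening: 0.008
```

```bash
python3 - <<'E'
from h import *
w=robot.get_calibration('wrist'); i=robot.camera('wrist');cv2.imwrite('pics/w13.png',i)
s=robot.state();print(s['time'],s['position'],goal([.427,-.005,.12],np.radians(176)))
for v in(180,): [print(np.round(r,3)) for r in rects(i,(8,50,v),(25,220,255),w,.075,1000)]
g=cv2.cvtColor(i,cv2.COLOR_BGR2GRAY)
for f in cv2.findContours((g<70).astype(np.uint8),cv2.RETR_EXTERNAL,cv2.CHAIN_APPROX_NONE)[0]:
    if cv2.contourArea(f)>150 and f[...,1].max()<240: print('dark',np.round(np.hstack(cv2.minAreaRect((ray(f.reshape(-1,2),w,.057)[:,:2]*1000).astype(np.float32))),1),f.reshape(-1,2).mean(0))
E
```

```text
29.2667 [ 0.48871025 -0.00517128  0.23999059] ([0.1229, -0.0082, 0.2401], [0.0007, -0.0006, 0.0019])
[  0.508  -0.255 100.582  56.85    3.709  24.425 218.668]
[ 4.71000e-01 -5.00000e-03  2.21278e+02  1.39026e+02  8.62190e+01
  2.44699e+02  1.68535e+02]
```

View pics/w13.png

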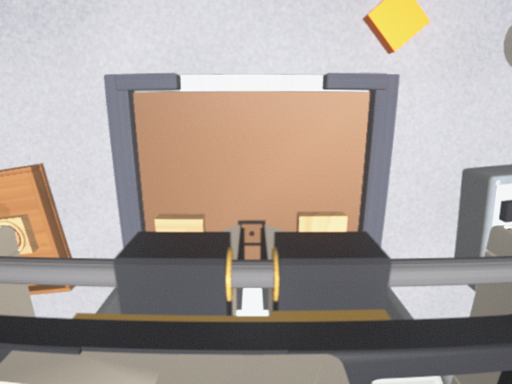

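The wrist view shows the left blank (323,224), the right blank (180,224) and the middle gasket (252,235), symmetric about the carrier's centre line and square. Now I'll press on the carrier front and slide it home.

Emit:
send_rows(moves=[[[0.13,-0.002,0.02],[0,0,0],0],[[0.13,-0.002,0.08],[0,0,0],0],[[0.13,-0.002,0.15],[0,0,0],0],[[0.13,-0.002,0.22],[0,0,0],0],[[0.13,-0.002,0.28],[0,0,0],0],[[0.13,-0.002,0.305],[0,0,0],0],[[0.13,-0.002,0.317],[0,0,0],0],[[0.13,-0.002,0.323],[0,0,0],0],[[0.13,-0.002,0.325],[0,0,0],0],[[0.13,-0.002,0.325],[0,0,0],0]])

```text
time: 30.1
position: [0.4246, -0.002, 0.0793]
orientation: [0.034, 0.999, -0.0, 0.0]
wrist_force: [-2.9, 0.6, 11.4]
opening: 0.0004
```

Emit:
send_rows(moves=[[[-0.008,0,0.002],[0,0,0],0],[[-0.024,0,0.002],[0,0,0],0],[[-0.048,0,0.002],[0,0,0],0],[[-0.072,0,0.002],[0,0,0],0],[[-0.096,0,0.002],[0,0,0],0],[[-0.12,0,0.002],[0,0,0],0],[[-0.144,0,0.002],[0,0,0],0],[[-0.168,0,0.002],[0,0,0],0],[[-0.188,0,0.002],[0,0,0],0],[[-0.208,0,0.002],[0,0,0],0],[[-0.225,0,0.002],[0,0,0],0],[[-0.235,0,0.002],[0,0,0],0]])

```text
time: 31.1
position: [0.5433, -0.0101, 0.0793]
orientation: [0.034, 0.999, 0.0, 0.001]
wrist_force: [-4.2, 0.4, 16.3]
opening: 0.0001
```

Emit:
send_rows(moves=[[[-0.01,0,0],[0,0,0],0],[[-0.02,0,0],[0,0,0],0],[[-0.03,0,0],[0,0,0],0],[[-0.04,0,0],[0,0,0],0],[[-0.05,0,0],[0,0,0],0],[[-0.056,0,0],[0,0,0],0],[[-0.056,0,0],[0,0,0],0]])

```text
time: 31.68
position: [0.5611, -0.0112, 0.0791]
orientation: [0.033, 0.999, -0.002, -0.008]
wrist_force: [-29.6, 0.9, 43.2]
opening: 0.0003
```

A hard stop is felt (-30 N) after 137 mm of travel. I'll lift and check.

Emit:
send_rows(moves=[[[0.006,0,-0.006],[0,0,0],0],[[0.006,0,-0.03],[0,0,0],0],[[0.01,0,-0.12],[0,0,0],0],[[0.1,0.1,-0.2],[0,0,0],0],[[0.1,0.4,-0.24],[0,0,0],0],[[0.1,0.6,-0.24],[0,0,0],0],[[0.1,0.7,-0.24],[0,0,0],0],[[0.1,0.7,-0.24],[0,0,0],0],[[0.1,0.7,-0.24],[0,0,0],0],[[0.1,0.7,-0.24],[0,0,0],0],[[0.1,0.7,-0.24],[0,0,0],0],[[0.1,0.7,-0.24],[0,0,0],0]])

```text
time: 32.68
position: [0.543, 0.3438, 0.1989]
orientation: [0.034, 0.999, 0.001, 0.001]
wrist_force: [0.7, 1.3, -0.1]
opening: 0.0002
```

```bash
python3 - <<'E'
from h import *
t=robot.camera('top'); j=robot.camera('scene');cv2.imwrite('pics/top14.png',t); c=robot.get_calibration('top')
s=robot.state();print(s['time'],s['position'],goal([.5395,.421,.12],np.pi))
for n,im in(('before',cv2.imread('pics/top0.png')),('now',t)):
    v=cv2.cvtColor(im,cv2.COLOR_BGR2HSV)[...,1].astype(int)
    # brown/grey boundary of the carrier front per column
    e=[(x,160+np.argmin(np.diff(v[160:200,x]))+.5) for x in range(262,286,4)]
    print(n,ray(e,c,.057)[:,:2].round(3).tolist())
cv2.imwrite('pics/m14.png',np.hstack([cv2.resize(t[90:230,195:315],(480,560),interpolation=3),cv2.resize(j[100:240,120:200],(320,560),interpolation=3)]))
E
```

```text
32.7833 [0.54073946 0.34999251 0.19984733] ([0.011, 0.1402, 0.161], [0.0058, 0.0008, -0.0373])
before [[0.536, -0.033], [0.532, -0.047], [0.532, -0.062], [0.532, -0.076], [0.532, -0.09], [0.532, -0.104]]
now [[0.54, -0.033], [0.539, -0.048], [0.536, -0.062], [0.536, -0.076], [0.535, -0.09], [0.535, -0.104]]
```

View pics/m14.png

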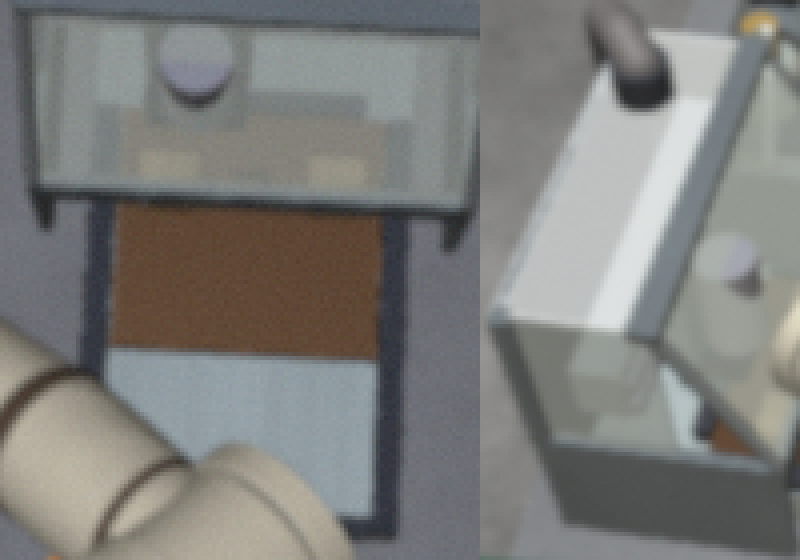

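The carrier front is 3–4 mm further in than at the start, and both blanks show under the hood at (168,165) and (338,170). To rule out a skewed carrier I'll nudge each side once more.

```bash
python3 - <<'E'
from h import *
print(goal([.565,.049,.095],np.radians(176.3)),goal([.565,.049,.19],np.radians(176.3)))
E
```

```text
([-0.0835, -0.6, 0.2043], [0.0058, 0.0006, 0.0038]) ([-0.0837, -0.5983, 0.0143], [0.0058, 0.0006, 0.0038])
```

Emit:
send_rows(moves=[[[-0.084,-0.598,0.014],[0,0,0],0],[[-0.084,-0.598,0.014],[0,0,0],0],[[-0.084,-0.598,0.014],[0,0,0],0],[[-0.084,-0.598,0.014],[0,0,0],0],[[-0.084,-0.598,0.014],[0,0,0],0],[[-0.084,-0.598,0.014],[0,0,0],0],[[-0.084,-0.598,0.014],[0,0,0],0],[[-0.084,-0.598,0.014],[0,0,0],0],[[-0.084,-0.598,0.1],[0,0,0],0],[[-0.084,-0.598,0.18],[0,0,0],0],[[-0.084,-0.598,0.2],[0,0,0],0],[[-0.084,-0.598,0.2],[0,0,0],0]])

```text
time: 33.78
position: [0.562, 0.0381, 0.0946]
orientation: [0.034, 0.999, -0.0, -0.003]
wrist_force: [-0.4, 0.2, 0.4]
opening: 0.0004
```

```bash
python3 - <<'E'
from h import *
s=robot.state();print(s['position'],s['wrist_force'],goal([.565,.049,.0775],np.radians(176.3)))
E
```

```text
[0.5619928  0.03812015 0.09459836] [-0.36514451  0.24067211  0.41695209] ([-0.0047, 0.0221, 0.0342], [-0.0002, -0.004, -0.0026])
```

Emit:
send_rows(moves=[[[-0.004,0.02,0.02],[0,0,0],0],[[-0.004,0.02,0.03],[0,0,0],0],[[-0.004,0.02,0.034],[0,0,0],0],[[-0.004,0.02,0.035],[0,0,0],0],[[-0.004,0.02,0.035],[0,0,0],0]])

```text
time: 34.2
position: [0.5676, 0.0481, 0.0806]
orientation: [0.034, 0.999, -0.0, 0.001]
wrist_force: [0.1, -0.1, -0.0]
opening: 0.0006
```

Emit:
send_rows(moves=[[[-0.004,0,0],[0,0,0],0],[[-0.008,0,0],[0,0,0],0],[[-0.012,0,0],[0,0,0],0],[[-0.014,0,0],[0,0,0],0]])

```text
time: 34.53
position: [0.5746, 0.0476, 0.0799]
orientation: [0.035, 0.999, -0.0, 0.0]
wrist_force: [-0.2, -0.2, 0.1]
opening: 0.0004
```

Emit:
send_rows(moves=[[[0.006,0,-0.006],[0,0,0],0],[[0.006,0,-0.04],[0,0,0],0],[[0.006,-0.24,-0.04],[0,0,0],0],[[0.006,-0.24,-0.04],[0,0,0],0],[[0.006,-0.24,-0.04],[0,0,0],0],[[0.006,-0.24,-0.02],[0,0,0],0],[[0.006,-0.24,-0.008],[0,0,0],0],[[0.006,-0.24,-0.001],[0,0,0],0],[[0.006,-0.24,0],[0,0,0],0],[[0.006,-0.24,0],[0,0,0],0]])

```text
time: 35.37
position: [0.5627, -0.0697, 0.0795]
orientation: [0.033, 0.999, 0.0, -0.0]
wrist_force: [0.6, 1.0, 0.4]
opening: 0.0004
```

Emit:
send_rows(moves=[[[0,0,0.003],[0,0,0],0],[[0,0,0.006],[0,0,0],0],[[0,0,0.006],[0,0,0],0],[[0,0,0.006],[0,0,0],0]])

```text
time: 35.7
position: [0.563, -0.0695, 0.0792]
orientation: [0.033, 0.999, -0.0, 0.0]
wrist_force: [-8.5, 0.3, 22.7]
opening: 0.0005
```

Emit:
send_rows(moves=[[[-0.004,0,0],[0,0,0],0],[[-0.008,0,0],[0,0,0],0],[[-0.012,0,0],[0,0,0],0],[[-0.014,0,0],[0,0,0],0]])

```text
time: 36.03
position: [0.5635, -0.0696, 0.079]
orientation: [0.033, 0.999, -0.001, -0.007]
wrist_force: [-28.3, 1.8, 46.2]
opening: 0.0006
```

Emit:
send_rows(moves=[[[0.006,0,-0.006],[0,0,0],0],[[0.006,0,-0.04],[0,0,0],0],[[0.0,0.24,-0.04],[0,0,0],0],[[0.0,0.24,-0.04],[0,0,0],0],[[0.0,0.24,-0.04],[0,0,0],0],[[0.0,0.24,-0.02],[0,0,0],0],[[0.0,0.24,-0.008],[0,0,0],0],[[0.0,0.24,-0.001],[0,0,0],0],[[0.0,0.24,0.001],[0,0,0],0],[[0.0,0.24,0.001],[0,0,0],0],[[0.0,0.24,0.001],[0,0,0],0]])

```text
time: 36.95
position: [0.5776, 0.0516, 0.0792]
orientation: [0.033, 0.999, 0.002, 0.0]
wrist_force: [-10.2, 7.0, 28.1]
opening: 0.0005
```

Emit:
send_rows(moves=[[[-0.004,0,-0.003],[0,0,0],0],[[-0.008,0,-0.003],[0,0,0],0],[[-0.012,0,-0.003],[0,0,0],0]])

```text
time: 37.2
position: [0.5787, 0.051, 0.0791]
orientation: [0.033, 0.999, 0.001, -0.005]
wrist_force: [-24.4, 6.3, 35.5]
opening: 0.0005
```

Emit:
send_rows(moves=[[[0.006,0,-0.006],[0,0,0],0],[[0.006,0,-0.06],[0,0,0],0],[[0.05,0.05,-0.15],[0,0,0],0],[[0.07,0.74,-0.2],[0,0,-0.04],0],[[0.07,0.74,-0.2],[0,0,-0.04],0],[[0.07,0.74,-0.2],[0,0,-0.04],0],[[0.07,0.74,-0.2],[0,0,-0.04],0],[[0.07,0.74,-0.2],[0,0,-0.04],0],[[0.07,0.74,-0.2],[0,0,-0.04],0],[[0.07,0.74,-0.2],[0,0,-0.04],0],[[0.07,0.74,-0.2],[0,0,-0.04],0],[[0.07,0.74,-0.2],[0,0,-0.04],0]])

```text
time: 38.2
position: [0.5725, 0.4244, 0.1778]
orientation: [0.001, 1.0, 0.002, -0.0]
wrist_force: [-0.8, 0.6, 0.7]
opening: -0.0002
```

```bash
python3 - <<'E'
from h import *
s=robot.state();print(s['time'],s['position'],s['wrist_force'],goal([.5395,.421,.105],np.pi))
E
```

```text
38.2 [0.57252822 0.42437447 0.17778552] [-0.75576144  0.58746226  0.69064187] ([0.0659, -0.0074, 0.1456], [0.0023, -0.0006, -0.0012])
```

Both sides are hard on the stop, so the carrier is home. Now the three keys.

Emit:
send_rows(moves=[[[0.066,-0.007,0],[0,0,0],0],[[0.066,-0.007,0],[0,0,0],0],[[0.066,-0.007,0.06],[0,0,0],0],[[0.066,-0.007,0.12],[0,0,0],0],[[0.066,-0.007,0.145],[0,0,0],0],[[0.066,-0.007,0.145],[0,0,0],0],[[0.066,-0.007,0.145],[0,0,0],0],[[0.066,-0.007,0.145],[0,0,0],0]])

```text
time: 38.87
position: [0.5423, 0.4158, 0.1065]
orientation: [0.003, 1.0, 0.001, 0.001]
wrist_force: [0.3, 0.7, -0.2]
opening: 0.0003
```

```bash
python3 - <<'E'
from h import *
s=robot.state();print(s['time'],s['position'],goal([.5395,.421,.083],np.pi))
E
```

```text
38.8667 [0.54232036 0.41582531 0.10650564] ([0.0058, 0.0102, 0.047], [0.0009, 0.0008, -0.0041])
```

Emit:
send_rows(moves=[[[0.006,0.01,0.015],[0,0,0],0],[[0.006,0.01,0.03],[0,0,0],0],[[0.006,0.01,0.038],[0,0,0],0],[[0.006,0.01,0.044],[0,0,0],0],[[0.006,0.01,0.046],[0,0,0],0],[[0.006,0.01,0.046],[0,0,0],0]])

```text
time: 39.37
position: [0.5382, 0.4217, 0.0843]
orientation: [0.003, 1.0, 0.001, 0.0]
wrist_force: [-4.0, -2.0, 12.6]
opening: 0.0002
```

Emit:
send_rows(moves=[[[0,0,0.002],[0,0,0],0],[[0,0,0.002],[0,0,0],0],[[0,0,-0.02],[0,0,0],0],[[0,0,-0.06],[0,0,0],0],[[-0.004,-0.05,-0.06],[0,0,0],0],[[-0.004,-0.126,-0.06],[0,0,0],0],[[-0.004,-0.126,-0.06],[0,0,0],0],[[-0.004,-0.126,-0.06],[0,0,0],0],[[-0.004,-0.126,-0.04],[0,0,0],0],[[-0.004,-0.126,-0.03],[0,0,0],0],[[-0.004,-0.126,-0.03],[0,0,0],0]])

```text
time: 40.28
position: [0.5386, 0.3579, 0.0951]
orientation: [0.002, 1.0, -0.0, -0.001]
wrist_force: [-0.4, 0.7, -0.6]
opening: 0.0003
```

```bash
python3 - <<'E'
from h import *
s=robot.state();print(s['time'],s['position'],goal([.540,.3585,.083],np.pi))
E
```

```text
40.2833 [0.53855504 0.35789962 0.09507525] ([-0.003, 0.0012, 0.0241], [-0.0005, -0.0017, -0.0027])
```

Emit:
send_rows(moves=[[[-0.003,0,0.008],[0,0,0],0],[[-0.003,0,0.015],[0,0,0],0],[[-0.003,0,0.021],[0,0,0],0],[[-0.003,0,0.025],[0,0,0],0],[[-0.003,0,0.026],[0,0,0],0],[[-0.003,0,0.026],[0,0,0],0]])

```text
time: 40.78
position: [0.5415, 0.3584, 0.0846]
orientation: [0.003, 1.0, 0.001, 0.0]
wrist_force: [-1.1, 0.5, 4.6]
opening: 0.0002
```

Emit:
send_rows(moves=[[[0,0,0.004],[0,0,0],0],[[0,0,0.004],[0,0,0],0]])

```text
time: 40.95
position: [0.5415, 0.3584, 0.0842]
orientation: [0.003, 1.0, 0.0, 0.0]
wrist_force: [-4.8, -1.5, 12.7]
opening: 0.0005
```

Emit:
send_rows(moves=[[[0,0,-0.02],[0,0,0],0],[[0,0,-0.06],[0,0,0],0],[[-0.001,-0.05,-0.06],[0,0,0],0],[[-0.001,-0.123,-0.06],[0,0,0],0],[[-0.001,-0.123,-0.06],[0,0,0],0],[[-0.001,-0.123,-0.06],[0,0,0],0],[[-0.001,-0.123,-0.04],[0,0,0],0],[[-0.001,-0.123,-0.03],[0,0,0],0],[[-0.001,-0.123,-0.03],[0,0,0],0]])

```text
time: 41.7
position: [0.5403, 0.2964, 0.0952]
orientation: [0.002, 1.0, -0.0, -0.001]
wrist_force: [-0.7, -0.1, -0.6]
opening: 0.0008
```

```bash
python3 - <<'E'
from h import *
s=robot.state();print(s['time'],s['position'],goal([.542,.2965,.083],np.pi))
t=robot.camera('top');c=robot.get_calibration('top')
v=cv2.cvtColor(t,cv2.COLOR_BGR2HSV)[...,1].astype(int)
e=[(x,160+np.argmin(np.diff(v[160:200,x]))+.5) for x in range(226,286,6)]
print(ray(e,c,.057)[:,:2].round(3).tolist())
cv2.imwrite('pics/top15.png',t)
E
```

```text
41.7 [0.54027183 0.2964139  0.0951817 ] ([-0.0035, 0.0002, 0.0244], [-0.0004, -0.0017, -0.0028])
[[0.545, 0.094], [0.544, 0.072], [0.544, 0.051], [0.544, 0.03], [0.54, 0.009], [0.54, -0.012], [0.54, -0.033], [0.536, -0.055], [0.536, -0.076], [0.535, -0.097]]
```

The carrier front centre is at x 0.540 and 0.5386 was expected, so it is home. Pressing start.

Emit:
send_rows(moves=[[[-0.003,0,0.008],[0,0,0],0],[[-0.003,0,0.015],[0,0,0],0],[[-0.003,0,0.021],[0,0,0],0],[[-0.003,0,0.026],[0,0,0],0],[[-0.003,0,0.028],[0,0,0],0],[[-0.003,0,0.028],[0,0,0],0],[[-0.003,0,0.028],[0,0,0],0]])

```text
time: 42.33
position: [0.5434, 0.2967, 0.0843]
orientation: [0.003, 1.0, 0.0, 0.001]
wrist_force: [-2.0, 0.1, 8.5]
opening: 0.0002
```

Emit:
send_rows(moves=[[[0,0,-0.02],[0,0,0],0],[[0,0,-0.1],[0,0,0],0],[[0,0,-0.2],[0,0,0],0],[[0,0,-0.3],[0,0,0],0],[[0.2,0.1,-0.36],[0,0,0],0],[[0.2,0.1,-0.36],[0,0,0],0],[[0.2,0.1,-0.36],[0,0,0],0],[[0.2,0.1,-0.36],[0,0,0],0],[[0.2,0.1,-0.36],[0,0,0],0]])

```text
time: 43.08
position: [0.4417, 0.3483, 0.2648]
orientation: [0.0, 1.0, 0.0, 0.001]
wrist_force: [0.9, -0.7, -0.6]
opening: -0.0001
```

```bash
python3 - <<'E'
from h import *
t=robot.camera('top');cv2.imwrite('pics/top16.png',t); s=robot.state(); print(s['time'],s['position'])
cv2.imwrite('pics/c16.png',cv2.resize(t[60:270,70:420],None,fx=2.25,fy=2.25,interpolation=3))
E
```

```text
43.1333 [0.44333813 0.34656086 0.26371127]
```

```bash
python3 - <<'E'
from h import *
t=cv2.imread('pics/top16.png');c=robot.get_calibration('top');a=cv2.imread('pics/top10.png')
for n,i in(('mid',a),('end',t)):
    m=cv2.inRange(cv2.cvtColor(i,cv2.COLOR_BGR2HSV),np.array((8,60,125)),np.array((25,200,255)));k=np.zeros_like(m);k[152:200,328:376]=1
    m=cv2.morphologyEx(m*k,cv2.MORPH_CLOSE,np.ones((5,5)))
    for f in cv2.findContours(m,cv2.RETR_EXTERNAL,cv2.CHAIN_APPROX_NONE)[0]:
        if cv2.contourArea(f)>50: print(n,np.round(np.hstack(cv2.minAreaRect((ray(f.reshape(-1,2),c,.02)[:,:2]*1000).astype(np.float32))),1))
# blanks under the hood: bright patches relative to tinted carrier
g=cv2.cvtColor(t,cv2.COLOR_BGR2GRAY).astype(int)
P=proj([[.6884,.0545,.075],[.6830,-.0202,.057],[.6776,-.095,.075]],c).round().astype(int); print(P.tolist(),[round(g[y-1:y+2,x-2:x+3].mean()) for x,y in P])
d=cv2.absdiff(t,cv2.imread('pics/top0.png')).max(2); d[:, 205:310]=0; y,x=np.nonzero(cv2.erode((d>45).astype(np.uint8),np.ones((3,3)))); print('changed px right side',[(int(p),int(q)) for p,q in zip(x,y) if p>380][:10])
robot.close_job()
E
```

```text
mid [ 552.7 -327.3   51.1   51.6   89.3]
mid [ 557.3 -403.6   51.1   48.    89.3]
end [ 553.5 -326.3   49.6   52.2    4.6]
end [ 557.3 -403.6   51.1   48.    89.3]
[[237, 136], [258, 138], [279, 138]] [129, 113, 131]
changed px right side []
the job is handed in; nothing more can be done
```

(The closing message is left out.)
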